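# Empty the covered discard tub into the yellow waste bin

### The arm

A 6-joint arm with a two-finger parallel gripper is mounted at the origin on the work surface. World frame = base frame: x ahead of the robot, y to its left, z up, the work surface at z = 0. Lengths are in m, angles in rad, forces in N, time in s.
With the tool pointing down it reaches from about 0.275 to 0.85 m from the base axis. Payload 19 kg.
Tool frame: the origin (TCP) lies at the very end of the fingers, on their centre line; the grasp point (between the pads) lies 19 mm behind it; z points along the fingers, y is the line along which they close (so a half turn about z gives the same grasp; the last joint's range is limited). The gripper opens to 85 mm and grips with 20 to 120 N. Pads are 22 mm wide; open, the fingers measure 114 mm over their backs; the gripper's body (76 mm by 85 mm) begins 54 mm behind the grasp point. The pads swing forward as they close: fully open they stand 13 mm farther back than shut.
Start: joints at [-1.391, 0.15, 1.437, -0, 1.554, -0.134], TCP at [0.177, -0.547, 0.231] pointing down, gripper open.
Joint ranges: [-2.8, 2.8], [-0.68, 2.1], [0.12, 2.68], [-1.39, 4.53], [0.16, 2.79], [-2.81, 2.81]. Speed limits (rad/s): [1.89, 1.89, 2.22, 3.01, 3.01, 3.01].

### API

Orientations are given as a unit quaternion [w, x, y, z].
In Python, from station import telemetry, imaging, bot, finder gives the robot as it stands. The module is installed in compiled form; this text tells all that it offers.
- The arm moves only by the shell command python3 -m handwheel 'ROWS' [FORCE]. ROWS is JSON, a list of rows, each an object of numbers: "hand": the finger opening in m, from 0 to 0.0854; "dx", "dy", "dz": the shift along the tool's x, y, z in m; "ax", "ay", "az": the turn, a rotation vector about the tool's x, y, z in rad. A call has 1 to 12 rows; each row is the pose to reach, as a shift and turn from the pose commanded when the call began, along the tool's axes at that moment; what a row does not reach only later rows make up. A row lasts 1/12 s, in which the tool goes at most 41.7 mm and 7.16 degrees, less where a joint would pass 70% of its speed; a pose out of reach is approached as far as the arm can. A call with a gripper value outside its range is refused whole. The fingers move at their own pace and stop on an object; FORCE is the grip in N (left out, the last holds). Time passes only in rows, so rows that repeat a pose let the fingers close. It gives the time, the measured TCP pose, the force, the opening and the grip force at its end, in the units of the state.
- telemetry.sense(): the state, without advancing time (a new reading comes with each control period).
- imaging.capture(name): name is "scene" or "top" or "wrist"; returns (picture, depth): 480x640x3 uint8, blue, green, red; 480x640 float32, m along the optical axis (not along the pixel's ray), 0 where there is no reading.
- imaging.camera_params(name): a dict with "camera_matrix" (3x3 intrinsics, pixels), "T" (4x4, takes a point from camera to world coordinates); the wrist camera has in their place "tool_from_camera" (4x4, takes a point from camera to tool coordinates, whose origin is the TCP and whose axes are the flange's). Camera axes: x right, y up, looking along -z (the intrinsics and any distortion apply to the point x, -y, -z); pixel columns grow to the right and rows downward; lengths in m; the calibration is good to about 2 mm. A picture is of the moment at which its call begins: read the wrist's pose just before it. camera_params takes no time and is no camera call.
- bot.close_job(): hands the job in; it is judged then, once.
Trained networks look in the newest picture that a camera, given by its name, has taken for a name from the list of things; names that differ only in an ending like _2 or _b are one class to them, and where a whole thing is asked for, a point or a joint stands for the part that bears it (a point fixed in the world has none). Each returns a list of dicts, best first, with "confidence" (0 to 1); they miss things now and then, are a little off and sometimes report something else, mostly with a low value. They report only what shows in the picture. A call takes as long as a camera call. They do not tell look-alikes from the thing itself.
- finder.look_for(camera, query): "location" ([row, column] in pixels, amid what is visible of it).
- finder.regions_of(camera, query): "region" (480x640 bool, what is visible of it) and "location" ([row, column] in pixels, amid what is visible of it).
- finder.pinpoint(camera, query): "location" ([row, column] in pixels: a listed point, or the origin of a listed thing).
The state is a dict: "time_s": time; "qpos": joint angles; "qvel": joint speeds; "joint_torque": joint torques, N m; "tcp_pos": TCP position; "tcp_rot": TCP orientation; "ft_force": force on the tool from outside, world axes, zero at the start; "wrist_torque": the same for the moment, N m; "grip_width": opening from 0.0 (shut) to 1.0 (fully open); "finger_force": force on a finger pad.
Only numpy, scipy, OpenCV 4.12 (cv2) and the standard library are available. Lean on these libraries where they do the work, as an engineer would, in place of code of your own. Each camera call takes 0.05 s, during which the arm holds its last target. There are 200 camera calls.

### The job

Carry the covered tub of spent sample tubes from the steel tray to the teal mat, pinching its loose red lid fully shut against the tub's grip with the fingers all the way, and stand it there with the lid still shut. Let go, then slide the lid out of its grooves and lay it flat, tab up, on the mat, and tip all three tubes out of the tub into the yellow bin without spilling any. Finish with the empty tub standing upright on the mat beside its lid, everything released, and leave the other things on the bench where they are.

Things in the scene. Friction and masses are not known exactly. Their poses are not given: they have to be found in the camera images.
- tub_mid (a point): The tub: white plastic, loose, 0.2 to 0.34 kg, 104 mm along its x, 108 mm along y, rim 50 mm high, 82 mm to the top of its grip. Flat floor. This point is 41 mm above the underside, on the centre line. Axes: z up, +x towards the grip (back), -x the pouring front. Holds three tubes lying along y.
- tub_grip (a point): The tub's grip: upright block on its back wall, 10 mm thick in x, 50 mm wide in y, standing 32 mm above the rim, nothing behind it. This point is mid-thickness, mid-width, 18 mm below the grip's top: 43 mm behind (+x) and 23 mm above tub_mid. Axes as the tub's.
- tub_lip (a point): Middle of the tub's front pouring edge: 56 mm in front (-x) of tub_mid at the same height. The front wall is a 45 degree slope from the floor (18 mm in front of tub_mid) up to here, 92 mm wide inside; the tubes roll out over it once the tub is tipped front-down by 70 degrees or more.
- lid_tab (a point): The lid: red plastic, loose, 0.06 kg: flat plate 92 (x) by 99 (y) by 3 mm with an upright tab 8 mm thick in x, 50 mm wide in y, 35 mm tall. This point is the tab's centre, 20.5 mm above the plate's underside, 7 mm behind the plate's centre. Axes as the tub's when fitted. Shut: 1 mm in front of tub_mid (0 when pressed home), 21.5 mm above it. Starts 0 to 8 mm open.
- rail_mid (a point): Middle of the tub's grooves, in the lid's plane, on the centre line. The side rails (54 mm either side of the centre) have 5 mm high grooves with over-lips; the plate has 2 mm of play in height, 1.5 mm each side. It slides easily along x, is stopped by the back wall, and comes out only at the front after 95 mm. Tab to grip gap, shut: 36 mm; over both: 54 mm, to be pinched together along x.
- mat: Teal bench mat, fixed, 300 mm along its x, 200 mm along its y, 4 mm thick. Origin at the centre of its underside (on the bench).
- tray: Steel tray, fixed, 190 by 190 mm, floor 2 mm thick, rim 8 mm high. Origin at the centre of its underside. The tub starts standing in it. Tray and bin may be on either side of the mat.
- bin: Yellow rigid waste bin, fixed, open at the top: 150 mm along its x, 200 mm along its y, walls 4 mm, with a rim flange 162 by 212 mm whose top is 128 mm above the bench; its own lid hangs open down the outside of its +x wall, out to 93 mm from the centre. Origin at the centre of its underside.
- tube_purple: Spent capped sample tube with purple cap: 13 mm thick, 80 mm long, cap 16 mm thick, about 12 g; lies in the tub along the tub's y. Origin at mid-length on its axis, axis along its y.
- tube_red: The same with red cap.
- tube_blue: The same with light-blue cap.
- rack: Bystander: white foam rack with capped tubes, 105 by 235 mm, 110 mm high. Origin at the centre of its underside.
- wash_bottle: Bystander: white wash bottle with blue collar, 68 mm thick, 185 mm high. Origin at the centre of its underside.
- beaker: Bystander: glass beaker, 68 mm wide, 90 mm high. Origin at the centre of its underside.
- marker: Bystander: marker pen lying along its y, 130 mm long, 13 mm thick. Origin under its middle.
- pipette: Bystander: hand pipette lying along its y, 255 mm long, 26 mm high. Origin under its middle.
- tip_box: Bystander: blue box of pipette tips, 85 by 122 mm, 65 mm high. Origin at the centre of its underside.
Mind the look-alikes: they are no part of the job. What is meant by the part that bears lid_tab is not purple, and is the smaller of those in its own colour.

How it is judged:
By the outcome, as a careful person would: the job done as asked, in the order asked, and still so for the second after the job is handed in, with the robot touching nothing.
It also fails if it takes over 72 s, if anything falls off the work surface, if the arm or the gripper's body presses on something with over 40 N, if the wrist force passes 120 N, or if a joint passes its speed limit or range.

## Working session

There is one attempt and no reset: what is moved stays moved. The work goes in short steps, Python scripts to look and compute and a shell command to move; the robot and the scene stay as the last step left them, time stands still between calls to the robot, and variables do not carry over. Pictures are saved under pics/ and viewed, at most 10 in all, crops included, and the job is handed in when it is done.

```bash
mkdir -p pics; cat > h.py <<'E'
import numpy as np, cv2
from station import telemetry, imaging, bot, finder
from scipy.spatial.transform import Rotation as R
def q2R(q): return R.from_quat([q[1],q[2],q[3],q[0]]).as_matrix()
def pose():
    s=telemetry.sense(); T=np.eye(4); T[:3,:3]=q2R(s['tcp_rot']); T[:3,3]=s['tcp_pos']; return T
def cam(name):
    p=imaging.camera_params(name)
    T=p['T'] if 'T' in p else pose()@np.array(p['tool_from_camera'])
    return np.array(p['camera_matrix']),np.array(T),p
def unproj(K,T,rc,d):
    r,c=rc; x=(c-K[0,2])/K[0,0]*d; y=(r-K[1,2])/K[1,1]*d
    return (T@np.array([x,-y,-d,1]))[:3]
def ray_z(K,T,rc,z):
    o=T[:3,3]; v=unproj(K,T,rc,1.)-o; return o+v*(z-o[2])/v[2]
def proj(K,T,P):
    p=np.linalg.inv(T)@np.append(P,1); return np.array([K[1,2]+K[1,1]*(-p[1])/(-p[2]),K[0,2]+K[0,0]*p[0]/(-p[2])])
def cloud(K,T,d):
    r,c=np.mgrid[:480,:640]; P=np.stack([(c-K[0,2])/K[0,0]*d,-(r-K[1,2])/K[1,1]*d,-d],-1)
    return P@T[:3,:3].T+T[:3,3]
E
python3 - <<'E'
from h import *
for n in ['scene','top']:
    K,T,p=cam(n); im,d=imaging.capture(n); cv2.imwrite(f'pics/{n}0.png',im); np.savez(f'{n}0.npz',im=im,d=d,K=K,T=T)
    print(n,T[:3,3].round(3),K.round(0).tolist(),[k for k in p])
    for q in ['tub_mid','tub_grip','tub_lip','lid_tab','mat','tray','bin']:
        for o in finder.pinpoint(n,q)[:3]:
            r,c=np.round(o['location']).astype(int); dd=d[min(max(r,0),479),min(max(c,0),639)]
            print(q,round(o['confidence'],2),r,c,unproj(K,T,o['location'],dd).round(3))
print(telemetry.sense())
E
```

```text
scene [0.92  0.716 0.848] [[433.0, 0.0, 317.0], [0.0, 433.0, 240.0], [0.0, 0.0, 1.0]] ['camera_matrix', 'T']
tub_grip 0.75 333 360 [0.6   0.298 0.085]
tub_grip 0.33 198 259 [ 0.611 -0.218  0.091]
lid_tab 0.96 328 381 [0.547 0.301 0.072]
lid_tab 0.85 361 262 [0.797 0.235 0.041]
lid_tab 0.83 289 495 [0.222 0.319 0.035]
mat 0.86 264 320 [0.541 0.017 0.003]
mat 0.52 286 219 [0.812 0.01  0.054]
bin 0.92 197 259 [ 0.612 -0.218  0.092]
top [ 0.251 -0.004  1.689] [[625.0, 0.0, 314.0], [0.0, 625.0, 238.0], [0.0, 0.0, 1.0]] ['camera_matrix', 'T']
tub_mid 0.75 231 207 [0.553 0.289 0.05 ]
tub_grip 0.75 216 206 [0.588 0.286 0.075]
tub_grip 0.68 231 208 [0.554 0.287 0.046]
lid_tab 0.8 148 238 [0.784 0.211 0.05 ]
lid_tab 0.73 361 198 [ 0.211  0.309 -0.002]
lid_tab 0.66 235 202 [0.539 0.297 0.066]
mat 0.77 237 306 [0.544 0.024 0.006]
tray 0.73 238 309 [0.544 0.017 0.004]
bin 0.72 225 434 [ 0.577 -0.327  0.011]
bin 0.34 218 205 [0.587 0.293 0.049]
{'time_s': 0.8, 'qpos': array([-1.39099594e+00,  1.50513195e-01,  1.43740558e+00,  1.38429294e-05,
        1.55380897e+00, -1.34018842e-01]), 'qvel': array([ 0.00076485, -0.00067005, -0.00164447, -0.00104029,  0.0001802 ,
        0.00146117]), 'joint_torque': array([ 2.61196212e-03, -7.12740040e+01, -5.71021557e+01,  9.12691917e-05,
        1.37917636e-03,  4.82286237e-05]), 'tcp_pos': array([ 0.17746785, -0.54689236,  0.23125627]), 'tcp_rot': array([-6.76883181e-05,  9.87714939e-01,  1.56266422e-01,  5.37256302e-06]), 'ft_force': array([-0.21536464, -0.59947333,  0.36724853]), 'wrist_torque': array([0.0155616 , 0.00270434, 0.01744382]), 'finger_force': 0.0, 'grip_width': 1.0012615639018945}
```

View pics/scene0.png

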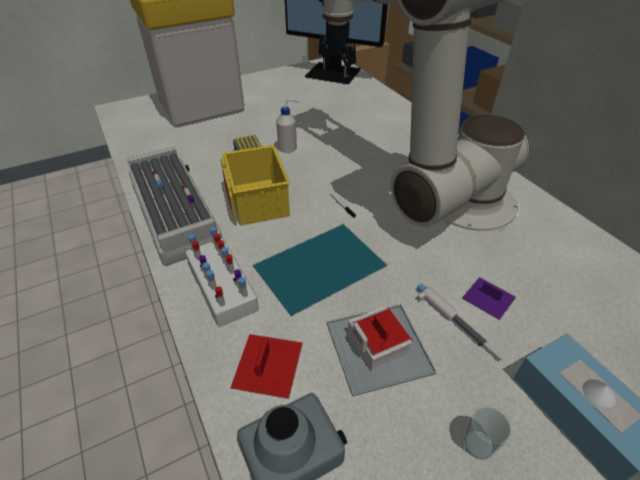

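View pics/top0.png

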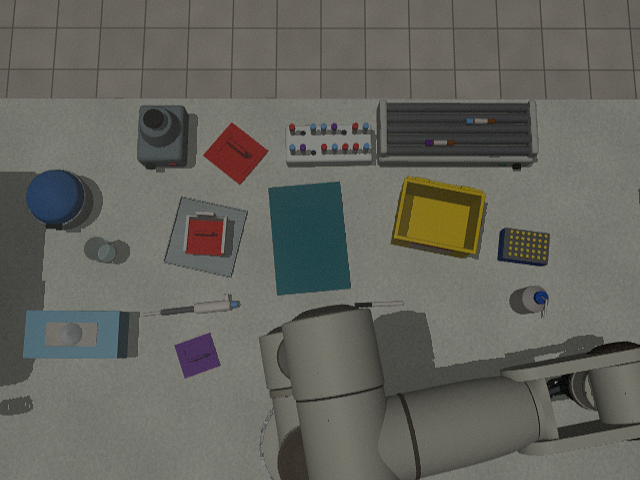

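The scene picture shows three lid-like plates: a large red one at (361,262), a red one on the tub at (328,381), and a purple one at (297,490). The lid meant is the red one on the tub, because it isn't purple and is the smaller of the two red ones. The top view shows the grip at (213,205), so tub +x points roughly along world +x. The teal mat is at (237,308) and the yellow bin at (215,440).

```bash
python3 - <<'E'
from h import *
z=np.load('top0.npz'); im,d,K,T=z['im'],z['d'],z['K'],z['T']; P=cloud(K,T,d)
hsv=cv2.cvtColor(im,cv2.COLOR_BGR2HSV); H,S,V=cv2.split(hsv)
def rect(m,box,name,zlo=-1,zhi=1):
    k=np.zeros_like(m); k[box[0]:box[1],box[2]:box[3]]=1; m=m&k&(d>0)&(P[...,2]>zlo)&(P[...,2]<zhi)
    p=P[m]; r=cv2.minAreaRect((p[:,:2]*1000).astype(np.float32)); print(name,len(p),[np.round(x,1) for x in r],'z',np.percentile(p[:,2],[5,50,95]).round(3))
red=((H<10)|(H>170))&(S>120); teal=(H>80)&(H<105)&(S>100); yel=(H>20)&(H<35)&(S>120)
rect(red,(150,280,165,250),'lid all'); rect(red,(150,280,165,250),'tab',.065); rect(red,(120,190,200,270),'bigred')
rect(np.ones_like(red),(150,280,165,250),'tub>35',.035); rect(np.ones_like(red),(150,280,165,250),'>65',.068)
rect(teal,(150,310,250,370),'mat'); rect(yel,(150,280,380,500),'bin rim',.11)
rect(yel,(150,280,380,500),'bin all')
rect(np.ones_like(red),(190,280,160,250),'tray',.005,.012)
z=np.load('scene0.npz'); im,d,K,T=z['im'],z['d'],z['K'],z['T']; P=cloud(K,T,d); H,S,V=cv2.split(cv2.cvtColor(im,cv2.COLOR_BGR2HSV))
red=((H<10)|(H>170))&(S>120)
rect(red,(295,370,340,425),'s lid',.03);rect(red,(295,370,340,425),'s tab',.065);rect(np.ones_like(red),(295,370,340,425),'s>65',.065)
rect(np.ones_like(red),(295,380,340,425),'s tub',.035)
a=cv2.resize(im[260:400,220:520],None,fx=2.6,fy=2.6,interpolation=cv2.INTER_CUBIC); cv2.imwrite('pics/crop1.png',a)
E
```

```text
lid all 2130 [array([642.2, 291.2]), array([212.3, 306.1]), np.float64(89.0)] z [-0.     0.042  0.055]
tab 59 [array([542.1, 292.5]), array([48.3,  9. ]), np.float64(86.2)] z [0.068 0.081 0.086]
bigred 2014 [array([785.6, 224.5]), array([138.4, 126. ]), np.float64(51.1)] z [-0.002  0.005  0.033]
tub>35 1959 [array([632.9, 298.2]), array([291.9, 220.5]), np.float64(0.7)] z [0.041 0.05  0.083]
>65 383 [array([655.3, 329.3]), array([261.8,  68. ]), np.float64(24.0)] z [0.07  0.08  0.087]
mat 7694 [array([545.4,  17.3]), array([297.9, 198.9]), np.float64(5.3)] z [-0.002  0.004  0.011]
bin rim 1404 [array([ 584.7, -319.4]), array([213.4, 173.3]), np.float64(78.5)] z [0.113 0.127 0.133]
bin all 5604 [array([ 601.8, -322.8]), array([213.2, 209.4]), np.float64(79.1)] z [-0.001  0.012  0.13 ]
tray 1310 [array([552.7, 303.1]), array([249.2, 248.5]), np.float64(0.4)] z [0.005 0.007 0.011]
s lid 1355 [array([540.7, 293.3]), array([ 92.4, 101.5]), np.float64(87.0)] z [0.044 0.047 0.078]
s tab 139 [array([564.9, 294.9]), array([49.1, 51.4]), np.float64(84.7)] z [0.066 0.078 0.082]
s>65 305 [array([571. , 294.6]), array([51.3, 62.5]), np.float64(86.5)] z [0.066 0.079 0.084]
s tub 2156 [array([546.1, 295.6]), array([109.7, 112.6]), np.float64(86.9)] z [0.043 0.047 0.081]
```

View pics/crop1.png

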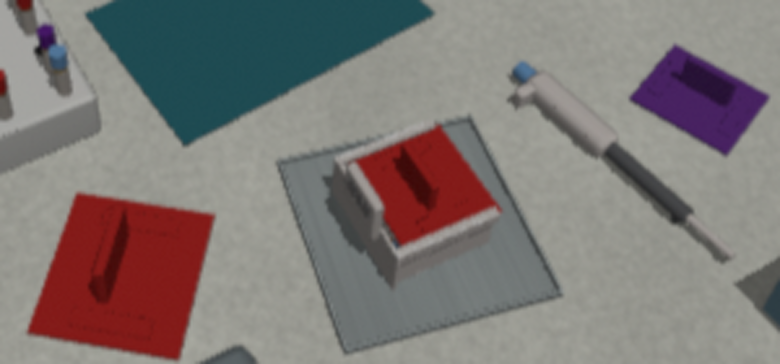

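The crop confirms it: the small red lid with its upright tab sits in the white tub, with the white grip parallel to it on the far-x side. The larger red plate and the purple one lie loose on the bench, so they are look-alikes. I'll move above the tub next.

```bash
cat > log.py <<'E'
import json
from h import *
s=telemetry.sense(); open('kin.jsonl','a').write(json.dumps([s['qpos'].tolist(),s['tcp_pos'].tolist(),s['tcp_rot'].tolist()])+'\n')
E
cat > d.py <<'E'
import sys
from h import *
# usage: d.py x y z ytool_angle_deg [tip_deg] -> delta in tool axes
a=[float(v) for v in sys.argv[1:]]; T=pose(); t=np.radians(a[3]); tip=np.radians(a[4] if len(a)>4 else 0)
G=np.array([[-np.sin(t),np.cos(t),0],[np.cos(t),np.sin(t),0],[0,0,-1]]).T  # cols x,y,z
G=G@R.from_rotvec([-tip,0,0]).as_matrix()
print('d',(T[:3,:3].T@(np.array(a[:3])-T[:3,3])).round(4),'a',R.from_matrix(T[:3,:3].T@G).as_rotvec().round(4),'t',round(telemetry.sense()['time_s'],2), 'q',telemetry.sense()['qpos'].round(2))
E
python3 log.py
python3 -m handwheel '[{"hand":0.085,"dx":0.634,"dy":-0.678,"dz":0,"az":-1.196},{"hand":0.085,"dx":0.634,"dy":-0.678,"dz":0,"az":-1.196},{"hand":0.085,"dx":0.634,"dy":-0.678,"dz":0,"az":-1.196},{"hand":0.085,"dx":0.634,"dy":-0.678,"dz":0,"az":-1.196},{"hand":0.085,"dx":0.634,"dy":-0.678,"dz":0,"az":-1.196},{"hand":0.085,"dx":0.634,"dy":-0.678,"dz":0,"az":-1.196},{"hand":0.085,"dx":0.634,"dy":-0.678,"dz":0,"az":-1.196},{"hand":0.085,"dx":0.634,"dy":-0.678,"dz":0,"az":-1.196},{"hand":0.085,"dx":0.634,"dy":-0.678,"dz":0,"az":-1.196},{"hand":0.085,"dx":0.634,"dy":-0.678,"dz":0,"az":-1.196},{"hand":0.085,"dx":0.634,"dy":-0.678,"dz":0,"az":-1.196},{"hand":0.085,"dx":0.634,"dy":-0.678,"dz":0,"az":-1.196}]'
python3 log.py; python3 d.py 0.571 0.294 0.2 -3.5
```

```text
d [ 0.6339 -0.6783  0.0314] a [-1.0000e-04 -1.0000e-04 -1.1959e+00] t 0.8 q [-1.39  0.15  1.44  0.    1.55 -0.13]schema error: expected keys hand, dx, dy, dz, ax, ay, az
```

```bash

python3 -m handwheel '[{"hand":0.085,"dx":0.634,"dy":-0.678,"dz":0,"ax":0,"ay":0,"az":-1.196},{"hand":0.085,"dx":0.634,"dy":-0.678,"dz":0,"ax":0,"ay":0,"az":-1.196},{"hand":0.085,"dx":0.634,"dy":-0.678,"dz":0,"ax":0,"ay":0,"az":-1.196},{"hand":0.085,"dx":0.634,"dy":-0.678,"dz":0,"ax":0,"ay":0,"az":-1.196},{"hand":0.085,"dx":0.634,"dy":-0.678,"dz":0,"ax":0,"ay":0,"az":-1.196},{"hand":0.085,"dx":0.634,"dy":-0.678,"dz":0,"ax":0,"ay":0,"az":-1.196},{"hand":0.085,"dx":0.634,"dy":-0.678,"dz":0,"ax":0,"ay":0,"az":-1.196},{"hand":0.085,"dx":0.634,"dy":-0.678,"dz":0,"ax":0,"ay":0,"az":-1.196},{"hand":0.085,"dx":0.634,"dy":-0.678,"dz":0,"ax":0,"ay":0,"az":-1.196},{"hand":0.085,"dx":0.634,"dy":-0.678,"dz":0,"ax":0,"ay":0,"az":-1.196},{"hand":0.085,"dx":0.634,"dy":-0.678,"dz":0,"ax":0,"ay":0,"az":-1.196},{"hand":0.085,"dx":0.634,"dy":-0.678,"dz":0,"ax":0,"ay":0,"az":-1.196}]'
python3 log.py; python3 d.py 0.571 0.294 0.2 -3.5
```

```text
time_s: 1.8
tcp_pos: [0.3898, -0.0921, 0.2317]
tcp_rot: [0.0, 0.728, 0.685, 0.0]
ft_force: [0.5, -1.5, 0.4]
grip_width: 0.995
finger_force: 0.0
d [0.3963 0.1574 0.0317] a [0.001  0.0003 0.0005] t 1.8 q [-0.42 -0.22  1.8   0.    1.57 -0.36]
```

```bash

python3 -m handwheel '[{"hand":0.085,"dx":0.396,"dy":0.157,"dz":0.02,"ax":0,"ay":0,"az":0},{"hand":0.085,"dx":0.396,"dy":0.157,"dz":0.02,"ax":0,"ay":0,"az":0},{"hand":0.085,"dx":0.396,"dy":0.157,"dz":0.02,"ax":0,"ay":0,"az":0},{"hand":0.085,"dx":0.396,"dy":0.157,"dz":0.02,"ax":0,"ay":0,"az":0},{"hand":0.085,"dx":0.396,"dy":0.157,"dz":0.02,"ax":0,"ay":0,"az":0},{"hand":0.085,"dx":0.396,"dy":0.157,"dz":0.02,"ax":0,"ay":0,"az":0},{"hand":0.085,"dx":0.396,"dy":0.157,"dz":0.02,"ax":0,"ay":0,"az":0},{"hand":0.085,"dx":0.396,"dy":0.157,"dz":0.02,"ax":0,"ay":0,"az":0},{"hand":0.085,"dx":0.396,"dy":0.157,"dz":0.02,"ax":0,"ay":0,"az":0},{"hand":0.085,"dx":0.396,"dy":0.157,"dz":0.02,"ax":0,"ay":0,"az":0},{"hand":0.085,"dx":0.396,"dy":0.157,"dz":0.02,"ax":0,"ay":0,"az":0},{"hand":0.085,"dx":0.396,"dy":0.157,"dz":0.02,"ax":0,"ay":0,"az":0}]'
python3 log.py; python3 - <<'E'
from h import *
K,T,p=cam('wrist'); im,d=imaging.capture('wrist'); cv2.imwrite('pics/w1.png',im); np.savez('w1.npz',im=im,d=d,K=K,T=T)
print(p['tool_from_camera'],K.tolist()); P=cloud(K,T,d)
for q in ['tub_grip','lid_tab','tub_mid']:
    for o in finder.pinpoint('wrist',q)[:2]:
        r,c=np.round(o['location']).astype(int); print(q,round(o['confidence'],2),r,c,P[r,c].round(3))
H,S,V=cv2.split(cv2.cvtColor(im,cv2.COLOR_BGR2HSV)); red=((H<10)|(H>170))&(S>120)
near=(abs(P[...,0]-.56)<.1)&(abs(P[...,1]-.294)<.08)&(d>0)
for n,m in [('lid',red&near),('tab',red&near&(P[...,2]>.06)),('tabtop',red&near&(P[...,2]>.076)),('grip',~red&near&(P[...,2]>.076)&(P[...,2]<.1)),('tub',near&(P[...,2]>.03)&(P[...,2]<.1))]:
    p=P[m]; print(n,len(p)); 
    if len(p)>5: print([np.round(x,1) for x in cv2.minAreaRect((p[:,:2]*1000).astype(np.float32))],np.percentile(p[:,0],[2,50,98]).round(4),np.percentile(p[:,2],[5,50,95]).round(3))
E
python3 d.py 0.571 0.294 0.2 -3.5
```

```text
time_s: 2.8
tcp_pos: [0.5707, 0.2941, 0.2099]
tcp_rot: [-0.001, 0.727, 0.686, -0.001]
ft_force: [-0.5, -0.6, -0.4]
grip_width: 0.998
finger_force: 0.0
[[-9.27675173e-04  9.45258968e-01  3.26319816e-01  8.43346276e-02]
 [ 9.99999437e-01  1.04520871e-03 -1.84843984e-04 -1.16751759e-03]
 [-5.15797747e-04  3.26319461e-01 -9.45259405e-01 -1.41840108e-01]
 [ 0.00000000e+00  0.00000000e+00  0.00000000e+00  1.00000000e+00]] [[340.5789852480227, 0.0, 316.6801651325336], [0.0, 340.5789852480227, 241.91361797068157], [0.0, 0.0, 1.0]]
tub_grip 0.56 229 348 [0.595 0.295 0.083]
lid_tab 0.91 272 534 [0.786 0.224 0.035]
lid_tab 0.82 225 289 [0.547 0.301 0.08 ]
tub_mid 0.39 224 290 [0.547 0.3   0.075]
lid 9406
[array([545.8, 281.2]), array([119.1, 129.9]), np.float64(83.7)] [0.4918 0.5373 0.5804] [0.045 0.046 0.08 ]
tab 667
[array([566.4, 300. ]), array([82.9, 48.7]), np.float64(9.7)] [0.5388 0.5439 0.5479] [0.066 0.08  0.082]
tabtop 554
[array([566.5, 299.8]), array([82.9, 48.2]), np.float64(9.7)] [0.5387 0.5434 0.5475] [0.079 0.081 0.082]
grip 702
[array([594.7, 293. ]), array([49.5, 10.1]), np.float64(87.1)] [0.5893 0.5944 0.5998] [0.08  0.083 0.084]
tub 12777
[array([544.7, 295.2]), array([108.7, 110. ]), np.float64(86.8)] [0.4925 0.5441 0.5962] [0.045 0.047 0.082]
d [0.0034 0.0006 0.0117] a [ 0.0002  0.     -0.0006] t 3.0 q [ 0.35  0.29  1.3  -0.    1.54  0.41]
```

View pics/w1.png

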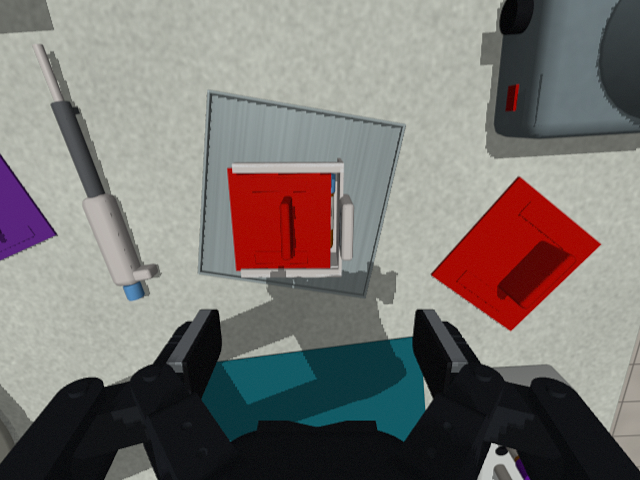

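The wrist picture shows the lid open by about 7 mm: tab at (228,287), grip at (229,347), with tubes visible in the gap at (190,333). I'll check that the arm has settled and then work out the descent.

```bash
python3 -c "
from h import *
for i in range(2):
    s=telemetry.sense(); print(s['tcp_pos'].round(4),s['qvel'].round(3)); imaging.capture('wrist')
"; python3 d.py .573 .2942 .051 -2.9
```

```text
[0.5702 0.2906 0.2117] [-0.007 -0.011  0.002 -0.    -0.001  0.003]
[0.5703 0.2905 0.2119] [-0.001 -0.004 -0.001  0.    -0.001  0.002]
d [0.0038 0.0023 0.161 ] a [ 0.0007 -0.0003 -0.0115] t 3.1 q [ 0.35  0.29  1.3  -0.    1.54  0.41]
```

```bash

python3 -m handwheel '[{"hand":0.085,"dx":0.004,"dy":0.0023,"dz":0.04,"ax":0,"ay":0,"az":-0.0115},{"hand":0.085,"dx":0.004,"dy":0.0023,"dz":0.08,"ax":0,"ay":0,"az":-0.0115},{"hand":0.085,"dx":0.004,"dy":0.0023,"dz":0.12,"ax":0,"ay":0,"az":-0.0115},{"hand":0.085,"dx":0.004,"dy":0.0023,"dz":0.145,"ax":0,"ay":0,"az":-0.0115},{"hand":0.085,"dx":0.004,"dy":0.0023,"dz":0.161,"ax":0,"ay":0,"az":-0.0115},{"hand":0.085,"dx":0.004,"dy":0.0023,"dz":0.161,"ax":0,"ay":0,"az":-0.0115},{"hand":0.085,"dx":0.004,"dy":0.0023,"dz":0.161,"ax":0,"ay":0,"az":-0.0115}]'
python3 log.py;python3 d.py .573 .2942 .051 -2.9
python3 -m handwheel '[{"hand":0.03,"dx":0,"dy":0,"dz":0,"ax":0,"ay":0,"az":0},{"hand":0.03,"dx":0,"dy":0,"dz":0,"ax":0,"ay":0,"az":0},{"hand":0.03,"dx":0,"dy":0,"dz":0,"ax":0,"ay":0,"az":0},{"hand":0.03,"dx":0,"dy":0,"dz":0,"ax":0,"ay":0,"az":0},{"hand":0.03,"dx":0,"dy":0,"dz":0,"ax":0,"ay":0,"az":0},{"hand":0.03,"dx":0,"dy":0,"dz":0,"ax":0,"ay":0,"az":0},{"hand":0.03,"dx":0,"dy":0,"dz":0,"ax":0,"ay":0,"az":0},{"hand":0.03,"dx":0,"dy":0,"dz":0,"ax":0,"ay":0,"az":0}]' 50
```

```text
time_s: 3.68
tcp_pos: [0.5729, 0.2948, 0.0507]
tcp_rot: [-0.0, 0.725, 0.689, -0.0]
ft_force: [-1.0, 0.5, 0.2]
grip_width: 0.996
finger_force: 0.0
d [-0.0006  0.0001 -0.0003] a [-0.0004  0.0001  0.0003] t 3.68 q [0.36 0.41 1.49 0.   1.25 0.41]
time_s: 4.35
tcp_pos: [0.5736, 0.2956, 0.0526]
tcp_rot: [0.0, 0.724, 0.689, 0.001]
ft_force: [-2.2, -2.1, 14.6]
grip_width: 0.606
finger_force: 49.3
```

```bash

python3 -m handwheel '[{"hand":0.03,"dx":0,"dy":0,"dz":-0.01,"ax":0,"ay":0,"az":0},{"hand":0.03,"dx":0,"dy":0,"dz":-0.03,"ax":0,"ay":0,"az":0},{"hand":0.03,"dx":0,"dy":0,"dz":-0.06,"ax":0,"ay":0,"az":0},{"hand":0.03,"dx":0,"dy":0,"dz":-0.07,"ax":0,"ay":0,"az":0},{"hand":0.03,"dx":0,"dy":0,"dz":-0.07,"ax":0,"ay":0,"az":0},{"hand":0.03,"dx":0,"dy":0,"dz":-0.07,"ax":0,"ay":0,"az":0}]'
python3 log.py;python3 d.py .6416 .026 .121 5.3
python3 - <<'E'
from h import *
im,d=imaging.capture('wrist'); cv2.imwrite('pics/w2.png',im)
E
```

```text
time_s: 4.85
tcp_pos: [0.573, 0.2955, 0.1201]
tcp_rot: [0.0, 0.724, 0.689, 0.0]
ft_force: [-0.2, -0.2, -4.5]
grip_width: 0.605
finger_force: 53.8
d [-0.2657  0.0819 -0.0009] a [ 0.0006 -0.0003 -0.142 ] t 4.85 q [0.36 0.35 1.42 0.   1.37 0.41]
```

View pics/w2.png

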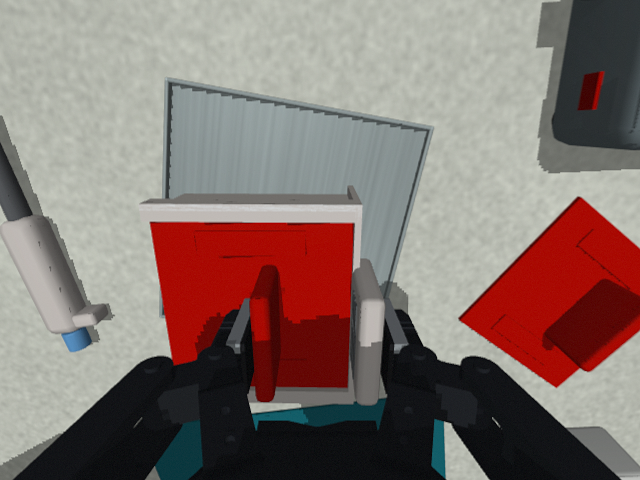

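The wrist picture shows the tub off the tray with the lid fully shut: tab at (330,263) and grip at (330,368), both between the pads. Now the carry to the mat.

```bash

python3 -m handwheel '[{"hand":0.03,"dx":-0.015,"dy":0.005,"dz":0,"ax":0,"ay":0,"az":-0.01},{"hand":0.03,"dx":-0.045,"dy":0.014,"dz":0,"ax":0,"ay":0,"az":-0.025},{"hand":0.03,"dx":-0.08,"dy":0.025,"dz":0,"ax":0,"ay":0,"az":-0.045},{"hand":0.03,"dx":-0.115,"dy":0.036,"dz":0,"ax":0,"ay":0,"az":-0.06},{"hand":0.03,"dx":-0.15,"dy":0.047,"dz":0,"ax":0,"ay":0,"az":-0.08},{"hand":0.03,"dx":-0.185,"dy":0.058,"dz":0,"ax":0,"ay":0,"az":-0.1},{"hand":0.03,"dx":-0.22,"dy":0.068,"dz":0,"ax":0,"ay":0,"az":-0.12},{"hand":0.03,"dx":-0.25,"dy":0.077,"dz":0,"ax":0,"ay":0,"az":-0.135},{"hand":0.03,"dx":-0.266,"dy":0.082,"dz":0,"ax":0,"ay":0,"az":-0.142},{"hand":0.03,"dx":-0.266,"dy":0.082,"dz":0,"ax":0,"ay":0,"az":-0.142},{"hand":0.03,"dx":-0.266,"dy":0.082,"dz":0,"ax":0,"ay":0,"az":-0.142},{"hand":0.03,"dx":-0.266,"dy":0.082,"dz":0,"ax":0,"ay":0,"az":-0.142}]'
python3 log.py;python3 d.py .6416 .026 .054 5.3
python3 - <<'E'
from h import *
K,T,p=cam('wrist'); im,d=imaging.capture('wrist'); cv2.imwrite('w3.png',im); P=cloud(K,T,d)
H,S,V=cv2.split(cv2.cvtColor(im,cv2.COLOR_BGR2HSV)); teal=(H>80)&(H<105)&(S>100)&(d>0)&(P[...,2]<.03)
print('matz',np.median(P[teal][:,2]))
E
```

```text
time_s: 5.9
tcp_pos: [0.6411, 0.0262, 0.119]
tcp_rot: [-0.001, 0.674, 0.739, -0.0]
ft_force: [-0.4, 0.4, -3.5]
grip_width: 0.6
finger_force: 53.8
d [-0.0003  0.0006  0.065 ] a [-0.0019 -0.0007 -0.0001] t 5.9 q [-0.08  0.35  1.42  0.    1.37 -0.17]
matz 0.003130733675755948
```

```bash

python3 -m handwheel '[{"hand":0.03,"dx":0,"dy":0,"dz":0.025,"ax":0.001,"ay":0,"az":0},{"hand":0.03,"dx":0,"dy":0,"dz":0.045,"ax":0.002,"ay":0,"az":0},{"hand":0.03,"dx":0,"dy":0,"dz":0.055,"ax":0,"ay":0,"az":0},{"hand":0.03,"dx":0,"dy":0,"dz":0.06,"ax":0,"ay":0,"az":0},{"hand":0.03,"dx":0,"dy":0,"dz":0.0635,"ax":0,"ay":0,"az":0},{"hand":0.03,"dx":0,"dy":0,"dz":0.065,"ax":0,"ay":0,"az":0},{"hand":0.03,"dx":0,"dy":0,"dz":0.065,"ax":0,"ay":0,"az":0},{"hand":0.03,"dx":0,"dy":0,"dz":0.065,"ax":0,"ay":0,"az":0}]'
python3 log.py;python3 d.py .6416 .026 .054 5.3
```

```text
time_s: 6.62
tcp_pos: [0.6421, 0.0258, 0.0563]
tcp_rot: [0.001, 0.674, 0.739, 0.0]
ft_force: [-0.6, 0.9, -3.4]
grip_width: 0.604
finger_force: 54.0
d [ 0.0003 -0.0005  0.0023] a [0.0014 0.0001 0.0001] t 6.62 q [-0.08  0.4   1.49  0.    1.25 -0.17]
```

```bash

python3 -m handwheel '[{"hand":0.03,"dx":0,"dy":0,"dz":0.001,"ax":0,"ay":0,"az":0},{"hand":0.03,"dx":0,"dy":0,"dz":0.002,"ax":0,"ay":0,"az":0},{"hand":0.03,"dx":0,"dy":0,"dz":0.003,"ax":0,"ay":0,"az":0},{"hand":0.03,"dx":0,"dy":0,"dz":0.003,"ax":0,"ay":0,"az":0},{"hand":0.03,"dx":0,"dy":0,"dz":0.003,"ax":0,"ay":0,"az":0}]'
python3 log.py
```

```text
time_s: 7.03
tcp_pos: [0.6428, 0.0258, 0.0551]
tcp_rot: [0.001, 0.674, 0.739, 0.001]
ft_force: [-3.0, 2.4, 22.0]
grip_width: 0.599
finger_force: 72.1
```

```bash

python3 -m handwheel '[{"hand":0.084,"dx":0,"dy":0,"dz":0,"ax":0,"ay":0,"az":0},{"hand":0.084,"dx":0,"dy":0,"dz":0,"ax":0,"ay":0,"az":0},{"hand":0.084,"dx":0,"dy":0,"dz":-0.001,"ax":0,"ay":0,"az":0},{"hand":0.084,"dx":0,"dy":0,"dz":-0.002,"ax":0,"ay":0,"az":0},{"hand":0.084,"dx":0,"dy":0,"dz":-0.01,"ax":0,"ay":0,"az":0},{"hand":0.084,"dx":0,"dy":0,"dz":-0.04,"ax":0,"ay":0,"az":0},{"hand":0.084,"dx":0,"dy":0,"dz":-0.08,"ax":0,"ay":0,"az":0},{"hand":0.084,"dx":0,"dy":0,"dz":-0.12,"ax":0,"ay":0,"az":0},{"hand":0.084,"dx":0,"dy":0,"dz":-0.13,"ax":0,"ay":0,"az":0},{"hand":0.084,"dx":0,"dy":0,"dz":-0.13,"ax":0,"ay":0,"az":0},{"hand":0.084,"dx":0,"dy":0,"dz":-0.13,"ax":0,"ay":0,"az":0}]'
python3 log.py
cat > look.py <<'E'
from h import *
import sys
K,T,p=cam('wrist'); im,d=imaging.capture('wrist'); cv2.imwrite(sys.argv[1],im); P=cloud(K,T,d)
H,S,V=cv2.split(cv2.cvtColor(im,cv2.COLOR_BGR2HSV)); red=((H<10)|(H>170))&(S>120)
cx,cy=float(sys.argv[2]),float(sys.argv[3])
near=(abs(P[...,0]-cx)<.1)&(abs(P[...,1]-cy)<.08)&(d>0)&(P[...,2]<.12)
for n,m in [('tabtop',red&near&(P[...,2]>.076)),('grip',~red&(V>90)&near&(P[...,2]>.076)&(P[...,2]<.1)),('tub',near&(P[...,2]>.035)&(P[...,2]<.1))]:
    m=cv2.morphologyEx(m.astype(np.uint8),cv2.MORPH_OPEN,np.ones((3,3)))
    nl,L,st,_=cv2.connectedComponentsWithStats(m); 
    if nl<2: continue
    m=L==1+np.argmax(st[1:,4]); p=P[m]
    print(n,len(p),[np.round(x,1) for x in cv2.minAreaRect((p[:,:2]*1000).astype(np.float32))],np.percentile(p[:,2],[5,50,95]).round(3))
E
python3 look.py pics/w4.png 0.62 0.024
python3 -m handwheel '[{"hand":0.084,"dx":0,"dy":0,"dz":0,"ax":-0.12,"ay":0.12,"az":0},{"hand":0.084,"dx":0,"dy":0,"dz":0,"ax":-0.2,"ay":0.2,"az":0},{"hand":0.084,"dx":0,"dy":0,"dz":0,"ax":-0.3,"ay":0.3,"az":0},{"hand":0.084,"dx":0,"dy":0,"dz":0,"ax":-0.3,"ay":0.3,"az":0},{"hand":0.084,"dx":0,"dy":0,"dz":0,"ax":-0.3,"ay":0.3,"az":0}]'
python3 log.py; cat kin.jsonl
```

```text
time_s: 7.95
tcp_pos: [0.6419, 0.0257, 0.1833]
tcp_rot: [0.001, 0.674, 0.739, 0.001]
ft_force: [-0.3, 0.1, -0.0]
grip_width: 0.981
finger_force: 0.0
tabtop 673 [array([619.7,  22.4]), array([ 8.2, 49.6]), np.float64(4.9)] [0.08  0.083 0.084]
grip 841 [array([663.5,  26.2]), array([10.1, 49.5]), np.float64(5.2)] [0.082 0.085 0.086]
tub 15264 [array([615.6,  21.3]), array([106.4, 108.9]), np.float64(5.1)] [0.047 0.049 0.084]
time_s: 8.42
tcp_pos: [0.6402, 0.0244, 0.1804]
tcp_rot: [-0.011, 0.66, 0.721, 0.211]
ft_force: [-0.5, -0.8, -1.1]
grip_width: 0.981
finger_force: 0.0
[[-1.3909959386310276, 0.15051319462714186, 1.4374055835699695, 1.3842929425812523e-05, 1.5538089706200364, -0.13401884224487925], [0.17746785139507903, -0.5468923580401093, 0.23125626526055587], [-6.768831814610273e-05, 0.9877149390813492, 0.15626642155291634, 5.372563019574606e-06]]
[[-1.3909959386310276, 0.15051319462714186, 1.4374055835699695, 1.3842929425812523e-05, 1.5538089706200364, -0.13401884224487925], [0.17746785139507903, -0.5468923580401093, 0.23125626526055587], [-6.768831814610273e-05, 0.98771493908134
[... 1877 characters left out ...]
27535365134701, 0.025771209002739003, 0.055096975198118], [0.0012195625033612737, 0.673642843480527, 0.7390551906815848, 0.0011212588358595788]]
[[-0.07991890453967364, 0.30826754408436, 1.3418621645355369, 0.00010489461383797932, 1.4898364936927486, -0.17238733526752237], [0.6419013124004399, 0.025670194276493332, 0.1833147703693486], [0.0006107961887366542, 0.6736731574408792, 0.7390289661946656, 0.0005394412813834574]]
[[-0.2773889780983873, 0.16134874718694417, 1.5875548705243951, 0.41134810984812403, 1.2409150919892862, -0.4715255500905682], [0.640221552976672, 0.024408578200477385, 0.1803769653133407], [-0.010928120892917939, 0.659701894093628, 0.7212558881654643, 0.21086472177601662]]
```

View pics/w4.png

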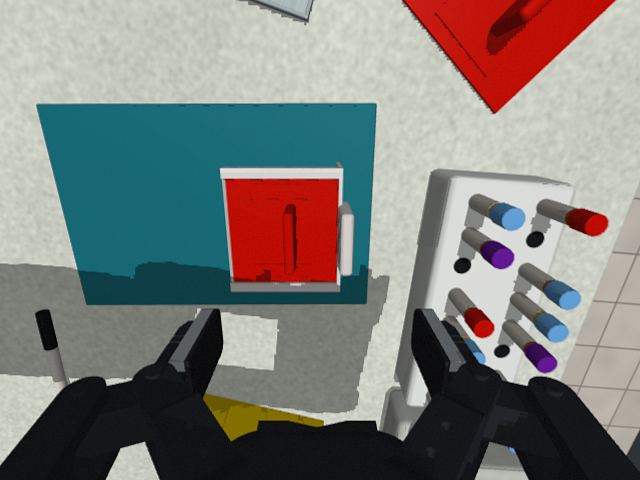

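The wrist picture shows the tub upright on the mat with the lid shut: tab at (235,290), grip at (238,345). The tab is at (0.6197, 0.0224), yaw 5.1°. Next I'll straighten up, go over the tab and grip it.

```bash
python3 d.py .6197 .0224 .14 5.1; python3 - <<'E'
import json
from h import *
from scipy.optimize import least_squares
D=[json.loads(l) for l in open('kin.jsonl')][1:]
Ry=lambda a:R.from_euler('y',a).as_matrix(); Rz=lambda a:R.from_euler('z',a).as_matrix(); Rx=lambda a:R.from_euler('x',a).as_matrix()
def rot(q,s,m):
    A=Ry(q[1]+q[2]); B={'z':Rz,'x':Rx}[m](s[0]*q[3]); return Rz(q[0])@A@B@Ry(q[4])@Rz(s[1]*q[5])
for s4 in (1,-1):
  for s6 in (1,-1):
    M=[rot(q,(s4,s6),'z').T@q2R(r) for q,p,r in D]
    C=R.from_matrix(M).mean().as_matrix()
    print(s4,s6,[round(R.from_matrix(C.T@m).magnitude(),4) for m in M]); print(C.round(2).tolist())
E
```

```text
d [-0.0111 -0.0314  0.0308] a [ 2.987e-01 -3.031e-01  1.000e-04] t 8.42 q [-0.28  0.16  1.59  0.41  1.24 -0.47]
1 1 [0.0, 0.0, 0.0, 0.0, 0.0, 0.0, 0.0, 0.0, 0.0, 0.0]
[[0.0, -1.0, 0.0], [1.0, 0.0, 0.0], [-0.0, 0.0, 1.0]]
1 -1 [0.1573, 0.6178, 0.9389, 0.9227, 0.923, 0.2328, 0.2339, 0.234, 0.234, 0.8323]
[[0.11, -0.99, -0.0], [0.99, 0.11, -0.0], [0.0, -0.0, 1.0]]
-1 1 [0.0758, 0.0757, 0.0753, 0.0757, 0.0757, 0.0752, 0.0756, 0.0753, 0.0756, 0.7469]
[[-0.02, -1.0, -0.03], [1.0, -0.03, 0.06], [-0.06, -0.03, 1.0]]
-1 -1 [0.206, 0.6565, 0.9073, 0.8913, 0.8915, 0.2773, 0.2786, 0.2785, 0.2787, 0.9025]
[[0.08, -1.0, 0.0], [0.99, 0.08, 0.08], [-0.08, -0.0, 1.0]]
```

```bash

python3 -m handwheel '[{"hand":0.02,"dx":-0.011,"dy":-0.031,"dz":0,"ax":0.08,"ay":-0.08,"az":0},{"hand":0.02,"dx":-0.011,"dy":-0.031,"dz":0.01,"ax":0.16,"ay":-0.16,"az":0},{"hand":0.02,"dx":-0.011,"dy":-0.031,"dz":0.02,"ax":0.24,"ay":-0.24,"az":0},{"hand":0.02,"dx":-0.011,"dy":-0.031,"dz":0.031,"ax":0.299,"ay":-0.303,"az":0},{"hand":0.02,"dx":-0.011,"dy":-0.031,"dz":0.031,"ax":0.299,"ay":-0.303,"az":0},{"hand":0.02,"dx":-0.011,"dy":-0.031,"dz":0.031,"ax":0.299,"ay":-0.303,"az":0},{"hand":0.02,"dx":-0.011,"dy":-0.031,"dz":0.031,"ax":0.299,"ay":-0.303,"az":0},{"hand":0.02,"dx":-0.011,"dy":-0.031,"dz":0.031,"ax":0.299,"ay":-0.303,"az":0}]'
python3 log.py; python3 d.py .6197 .0224 .056 5.1
```

```text
time_s: 9.08
tcp_pos: [0.6216, 0.0233, 0.1421]
tcp_rot: [0.001, 0.674, 0.739, -0.0]
ft_force: [0.3, 0.4, 0.7]
grip_width: 0.235
finger_force: 0.0
d [-0.0005 -0.0021  0.0861] a [0.0015 0.0026 0.0023] t 9.08 q [-0.09  0.29  1.45 -0.    1.4  -0.18]
```

```bash

python3 -m handwheel '[{"hand":0.02,"dx":0,"dy":-0.001,"dz":0,"ax":0,"ay":0.001,"az":0},{"hand":0.02,"dx":0,"dy":-0.001,"dz":0.025,"ax":0,"ay":0.001,"az":0},{"hand":0.02,"dx":0,"dy":-0.001,"dz":0.05,"ax":0,"ay":0.001,"az":0},{"hand":0.02,"dx":0,"dy":-0.001,"dz":0.05,"ax":0,"ay":0.001,"az":0}]'
python3 d.py .6197 .0224 .056 5.1
```

```text
time_s: 9.42
tcp_pos: [0.6186, 0.0229, 0.088]
tcp_rot: [-0.001, 0.674, 0.738, -0.002]
ft_force: [-1.4, 0.6, -0.8]
grip_width: 0.234
finger_force: 0.0
d [-0.0006  0.0012  0.032 ] a [-0.0041  0.0007  0.0016] t 9.42 q [-0.09  0.33  1.52 -0.    1.3  -0.18]
```

```bash

python3 -m handwheel '[{"hand":0.02,"dx":0,"dy":0.0005,"dz":0.015,"ax":-0.002,"ay":0,"az":0},{"hand":0.02,"dx":0,"dy":0.0005,"dz":0.032,"ax":-0.002,"ay":0,"az":0},{"hand":0.02,"dx":0,"dy":0.0005,"dz":0.032,"ax":-0.002,"ay":0,"az":0},{"hand":0.02,"dx":0,"dy":0.0005,"dz":0.032,"ax":-0.002,"ay":0,"az":0}]'
python3 d.py .6197 .0224 .056 5.1
python3 -m handwheel '[{"hand":0.0,"dx":0,"dy":0,"dz":0,"ax":0,"ay":0,"az":0},{"hand":0.0,"dx":0,"dy":0,"dz":0,"ax":0,"ay":0,"az":0},{"hand":0.0,"dx":0,"dy":0,"dz":0,"ax":0,"ay":0,"az":0},{"hand":0.0,"dx":0,"dy":0,"dz":0,"ax":0,"ay":0,"az":0},{"hand":0.0,"dx":0,"dy":0,"dz":0,"ax":0,"ay":0,"az":0}]' 25
python3 d.py .6197 .0224 .056 5.1
```

```text
time_s: 9.75
tcp_pos: [0.6212, 0.0231, 0.0608]
tcp_rot: [0.002, 0.674, 0.739, 0.0]
ft_force: [0.5, 0.7, 0.7]
grip_width: 0.232
finger_force: 0.0
d [-0.0006 -0.0015  0.0048] a [0.0027 0.0017 0.0023] t 9.75 q [-0.09  0.35  1.54 -0.    1.24 -0.18]
time_s: 10.17
tcp_pos: [0.6219, 0.0233, 0.0615]
tcp_rot: [0.003, 0.674, 0.739, 0.001]
ft_force: [-1.9, -1.5, 8.8]
grip_width: 0.089
finger_force: 32.0
d [-0.0007 -0.0023  0.0054] a [0.0048 0.0024 0.0029] t 10.17 q [-0.09  0.35  1.54 -0.    1.24 -0.18]
```

```bash

python3 -m handwheel '[{"hand":0.0,"dx":0,"dy":0,"dz":-0.0008,"ax":0,"ay":0,"az":0},{"hand":0.0,"dx":0,"dy":-0.005,"dz":-0.0008,"ax":0,"ay":0,"az":0},{"hand":0.0,"dx":0,"dy":-0.015,"dz":-0.0008,"ax":0,"ay":0,"az":0},{"hand":0.0,"dx":0,"dy":-0.025,"dz":-0.0008,"ax":0,"ay":0,"az":0}]'
python3 look.py w5.png 0.62 0.024;python3 d.py .5950 .0202 .0605 5.1
```

```text
time_s: 10.5
tcp_pos: [0.5967, 0.0212, 0.0614]
tcp_rot: [0.003, 0.674, 0.739, 0.001]
ft_force: [2.0, 0.3, 5.2]
grip_width: 0.086
finger_force: 31.7
tabtop 2002 [array([595.4,  20.2]), array([ 7.8, 51. ]), np.float64(5.1)] [0.081 0.083 0.084]
grip 3280 [array([663.8,  26.8]), array([10.9, 49.7]), np.float64(5.7)] [0.077 0.085 0.086]
tub 38382 [array([605.9,  20.5]), array([127.4, 109.3]), np.float64(5.6)] [0.047 0.049 0.086]
d [-0.0009 -0.0003  0.001 ] a [0.0044 0.0021 0.0031] t 10.55 q [-0.09  0.3   1.61 -0.    1.23 -0.18]
```

```bash

python3 -m handwheel '[{"hand":0.0,"dx":0,"dy":-0.01,"dz":-0.0004,"ax":0,"ay":0,"az":0},{"hand":0.0,"dx":0,"dy":-0.022,"dz":-0.0005,"ax":0,"ay":0,"az":0},{"hand":0.0,"dx":0,"dy":-0.034,"dz":-0.0005,"ax":0,"ay":0,"az":0},{"hand":0.0,"dx":0,"dy":-0.046,"dz":-0.0006,"ax":0,"ay":0,"az":0},{"hand":0.0,"dx":0,"dy":-0.055,"dz":-0.0006,"ax":0,"ay":0,"az":0}]'
python3 log.py
python3 -m handwheel '[{"hand":0.0,"dx":0,"dy":-0.01,"dz":-0.0001,"ax":0,"ay":0,"az":0},{"hand":0.0,"dx":0,"dy":-0.022,"dz":-0.0001,"ax":0,"ay":0,"az":0},{"hand":0.0,"dx":0,"dy":-0.034,"dz":-0.0002,"ax":0,"ay":0,"az":0},{"hand":0.0,"dx":0,"dy":-0.05,"dz":-0.0002,"ax":0,"ay":0,"az":0},{"hand":0.0,"dx":0,"dy":-0.065,"dz":-0.0002,"ax":0,"ay":0,"az":0},{"hand":0.0,"dx":0,"dy":-0.065,"dz":-0.0002,"ax":0,"ay":0,"az":0},{"hand":0.0,"dx":0,"dy":-0.065,"dz":-0.0002,"ax":0,"ay":0,"az":0}]'
python3 log.py;python3 look.py pics/w6.png 0.62 0.024; python3 d.py .475 .0094 .0204 5.1
```

```text
time_s: 10.97
tcp_pos: [0.5405, 0.0161, 0.0613]
tcp_rot: [0.002, 0.674, 0.739, 0.001]
ft_force: [1.2, -0.2, 1.6]
grip_width: 0.084
finger_force: 31.1
time_s: 11.55
tcp_pos: [0.4763, 0.0102, 0.0611]
tcp_rot: [0.002, 0.674, 0.739, 0.001]
ft_force: [0.5, -0.3, -0.6]
grip_width: 0.087
finger_force: 30.7
tub 10599 [array([612.,  21.]), array([ 98.5, 109.2]), np.float64(5.5)] [0.037 0.046 0.054]
d [-0.0005 -0.0021  0.0408] a [0.0034 0.0019 0.0027] t 11.6 q [-0.14  0.07  1.89 -0.    1.18 -0.23]
```

View pics/w6.png

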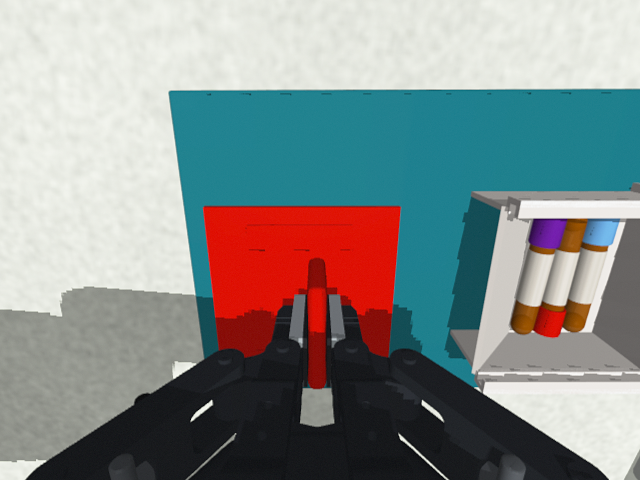

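The lid is clear of the grooves at (280,300), and all three tubes lie in the tub at (275,565). I'll lower the lid onto the mat.

```bash

python3 -m handwheel '[{"hand":0.0,"dx":0,"dy":0,"dz":0.02,"ax":0.003,"ay":0.002,"az":0},{"hand":0.0,"dx":0,"dy":0,"dz":0.035,"ax":0.003,"ay":0.002,"az":0},{"hand":0.0,"dx":0,"dy":0,"dz":0.039,"ax":0.003,"ay":0.002,"az":0},{"hand":0.0,"dx":0,"dy":0,"dz":0.041,"ax":0.003,"ay":0.002,"az":0},{"hand":0.0,"dx":0,"dy":0,"dz":0.042,"ax":0.003,"ay":0.002,"az":0},{"hand":0.0,"dx":0,"dy":0,"dz":0.0425,"ax":0.003,"ay":0.002,"az":0},{"hand":0.0,"dx":0,"dy":0,"dz":0.0425,"ax":0.003,"ay":0.002,"az":0}]'
python3 log.py
```

```text
time_s: 12.18
tcp_pos: [0.4776, 0.0101, 0.0195]
tcp_rot: [0.0, 0.674, 0.739, 0.0]
ft_force: [-0.1, 0.5, 0.7]
grip_width: 0.087
finger_force: 31.0
```

```bash

python3 -m handwheel '[{"hand":0.0,"dx":0,"dy":0,"dz":0.001,"ax":0,"ay":0,"az":0},{"hand":0.03,"dx":0,"dy":0,"dz":0.001,"ax":0,"ay":0,"az":0},{"hand":0.03,"dx":0,"dy":0,"dz":0.001,"ax":0,"ay":0,"az":0},{"hand":0.03,"dx":0,"dy":0,"dz":0,"ax":0,"ay":0,"az":0},{"hand":0.03,"dx":0,"dy":0,"dz":-0.02,"ax":0,"ay":0,"az":0},{"hand":0.04,"dx":0,"dy":0,"dz":-0.06,"ax":0,"ay":0,"az":0},{"hand":0.04,"dx":0,"dy":0.01,"dz":-0.1,"ax":0,"ay":0,"az":0},{"hand":0.04,"dx":0,"dy":0.04,"dz":-0.12,"ax":0,"ay":0,"az":0},{"hand":0.04,"dx":0,"dy":0.07,"dz":-0.13,"ax":0,"ay":0,"az":0},{"hand":0.04,"dx":0,"dy":0.08,"dz":-0.13,"ax":0,"ay":0,"az":0},{"hand":0.04,"dx":0,"dy":0.08,"dz":-0.13,"ax":0,"ay":0,"az":0},{"hand":0.04,"dx":0,"dy":0.08,"dz":-0.13,"ax":0,"ay":0,"az":0}]'
python3 log.py; python3 - <<'E'
from h import *
K,T,p=cam('wrist'); im,d=imaging.capture('wrist'); cv2.imwrite('pics/w7.png',im); P=cloud(K,T,d)
H,S,V=cv2.split(cv2.cvtColor(im,cv2.COLOR_BGR2HSV)); red=((H<10)|(H>170))&(S>120)&(d>0)
nl,L,st,_=cv2.connectedComponentsWithStats(red.astype(np.uint8))
m=red&(P[...,0]<.55)&(P[...,0]>.4)&(abs(P[...,1])<.08)
for n,k in [('plate',m&(P[...,2]<.015)),('tabtop',m&(P[...,2]>.036))]:
    p=P[k]; print(n,len(p),[np.round(x,1) for x in cv2.minAreaRect((p[:,:2]*1000).astype(np.float32))],np.percentile(p[:,2],[5,50,95]).round(4))
p=P[m&(P[...,2]<.015)]; A=np.c_[p[:,:2],np.ones(len(p))]; print('plane',np.linalg.lstsq(A,p[:,2],rcond=None)[0].round(4))
E
python3 look.py w8.png 0.62 0.024
python3 - <<'E'
import json
from h import *
D=[json.loads(l) for l in open('kin.jsonl')][1:]
Ry=lambda a:R.from_euler('y',a).as_matrix(); Rz=lambda a:R.from_euler('z',a).as_matrix()
A=[];b=[]
for q,p,r in D:
    R1=Rz(q[0]);R2=R1@Ry(q[1]);R3=R2@Ry(q[2]);R4=R3@Rz(q[3]);R5=R4@Ry(q[4])
    # params: z1, x1, y1 | x2? z2 | x3 z3 | y4 x4| z5 x5
    A.append(np.c_[R1[:,2],R1[:,0],R1[:,1],R2[:,2],R2[:,0],R3[:,2],R3[:,0],R4[:,1],R4[:,0],R5[:,2],R5[:,0]]); b.append(p)
A=np.vstack(A);b=np.hstack(b); x,res,rk,sv=np.linalg.lstsq(A,b,rcond=1e-4); print(rk,sv.round(4)); print(x.round(4),abs(A@x-b).max())
E
```

```text
time_s: 13.18
tcp_pos: [0.5563, 0.0175, 0.1477]
tcp_rot: [-0.001, 0.674, 0.739, -0.0]
ft_force: [-0.6, -0.0, -0.7]
grip_width: 0.467
finger_force: 0.0
plate 10398 [array([468.8,   7.8]), array([94.3, 98.8]), np.float64(5.4)] [0.0051 0.0063 0.0077]
tabtop 681 [array([504.,  12.]), array([62.9, 49.6]), np.float64(5.4)] [0.0374 0.0408 0.0421]
plane [0.0016 0.0002 0.0056]
grip 1408 [array([663.7,  26.3]), array([10.2, 49.9]), np.float64(4.9)] [0.078 0.084 0.086]
tub 9257 [array([616.3,  21.7]), array([105.7, 108.1]), np.float64(5.2)] [0.037 0.053 0.085]
11 [8.6137e+00 7.7149e+00 5.4707e+00 6.2740e-01 5.2590e-01 5.1260e-01
 4.4260e-01 3.6500e-01 2.9610e-01 7.1300e-02 4.4000e-03]
[ 0.1608 -0.      0.0768  0.4778 -0.      0.4995  0.0709 -0.     -0.
  0.3225 -0.    ] 4.440892098500626e-16
```

The lid lies flat on the mat with its tab up, and the tub hasn't moved: grip at (0.6637, 0.0263). The kinematics fit is exact, so I can plan a pour heading that stays within the joint ranges.

```bash
cat > ik.py <<'E'
from h import *
Ry=lambda a:R.from_euler('y',a).as_matrix(); Rz=lambda a:R.from_euler('z',a).as_matrix()
C=np.array([[0,-1,0],[1,0,0],[0,0,1.]]); LO=np.array([-2.8,-.68,.12,-1.39,.16,-2.81]); HI=np.array([2.8,2.1,2.68,4.53,2.79,2.81])
z1,y1,L2,L3,x3,dT=.1608,.0768,.4778,.4995,.0709,.3225
def tool(psi,th):
    t=np.radians(psi); G=np.array([[-np.sin(t),np.cos(t),0],[np.cos(t),np.sin(t),0],[0,0,-1]]).T
    return G@R.from_rotvec([-np.radians(th),0,0]).as_matrix()
def ik(p,M):
    wc=p-dT*M[:,2]; rho=np.hypot(*wc[:2])
    if rho<y1: return None
    q1=np.arctan2(wc[1],wc[0])-np.arcsin(y1/rho); r=np.sqrt(rho**2-y1**2); z=wc[2]-z1
    L=np.hypot(L3,x3); g=np.arctan2(x3,L3); D=np.hypot(r,z); c=(D*D-L2**2-L*L)/(2*L2*L)
    if abs(c)>1: return None
    b=np.arccos(c); q3=b-g; q2=np.arctan2(r,z)-np.arctan2(L*np.sin(b),L2+L*np.cos(b))
    W=Ry(q2+q3).T@Rz(q1).T@M@C.T
    a=R.from_matrix(W).as_euler('ZYZ'); q4,q5,q6=a
    if q5<0: q4,q5,q6=q4+np.pi,-q5,q6+np.pi
    f=lambda v,lo: (v-lo)%(2*np.pi)+lo
    return np.array([q1,q2,q3,f(q4,-1.75),q5,f(q6,-np.pi)])
E
python3 - <<'E'
from ik import *
T=pose(); print(ik(T[:3,3],T[:3,:3]).round(3),telemetry.sense()['qpos'].round(3))
bc=np.array([.58,-.318]); lipt=np.array([0,-.099,.011])
for psi in range(-180,180,15):
    h=np.array([np.cos(np.radians(psi)),np.sin(np.radians(psi))])
    best=0; Q=[];last=None
    for th in range(0,121,5):
        zl=.20 if th<45 else max(.155,.20-(th-45)*.0015)
        lip=np.r_[bc+.02*h,zl]; M=tool(psi,th); q=ik(lip-M@lipt,M)
        if q is None or (q<LO+.03).any() or (q>HI-.03).any(): break
        if last is not None and abs(q-last).max()>.6: break
        best=th; Q.append(q); last=q
    if best>=60: print(psi,best,Q[0].round(2),Q[-1].round(2),'maxstep',max(abs(np.diff(Q,axis=0)).max(0)).round(2))
E
```

```text
[-0.107  0.154  1.603  0.     1.385 -0.199] [-0.107  0.154  1.603  0.     1.385 -0.199]
-180 85 [-0.74  0.13  1.5   0.    1.51  2.4 ] [-0.43  1.15  0.42 -1.36  2.71  1.77] maxstep 0.18
-165 85 [-0.78  0.17  1.45  0.    1.52  2.1 ] [-0.35  1.04  0.63 -1.29  2.5   1.86] maxstep 0.11
-150 90 [-0.8   0.23  1.39 -0.    1.53  1.82] [-0.28  0.96  0.83 -1.36  2.32  1.88] maxstep 0.09
-135 85 [-0.8   0.29  1.31  0.    1.54  1.55] [-0.23  0.79  1.07 -1.3   2.07  1.96] maxstep 0.09
-120 85 [-0.8   0.36  1.22  0.    1.56  1.3 ] [-0.18  0.66  1.3  -1.35  1.85  2.  ] maxstep 0.09
-105 75 [-0.78  0.42  1.14  0.    1.59  1.05] [-0.2   0.46  1.49 -1.3   1.53  1.96] maxstep 0.09
-90 70 [-0.75  0.48  1.05  0.    1.61  0.82] [-0.23  0.29  1.65 -1.31  1.24  1.86] maxstep 0.11
-75 65 [-0.72  0.53  0.98  0.    1.63  0.59] [-0.31  0.15  1.76 -1.27  0.92  1.68] maxstep 0.16
-60 65 [-0.68  0.57  0.92  0.    1.65  0.36] [-0.4   0.04  1.88 -1.3   0.6   1.56] maxstep 0.25
-45 65 [-0.64  0.6   0.88  0.    1.67  0.14] [-0.52 -0.03  1.95 -1.18  0.26  1.28] maxstep 0.46
-30 60 [-0.6   0.61  0.86  0.    1.67 -0.08] [
[... 402 characters left out ...]
1.84  2.04 -2.41] maxstep 0.1
45 120 [-0.45  0.43  1.12  0.    1.59 -1.23] [-1.11  0.83  1.56  1.74  2.16 -2.24] maxstep 0.09
60 120 [-0.44  0.37  1.21  0.    1.57 -1.49] [-1.06  0.93  1.33  1.71  2.29 -2.06] maxstep 0.09
75 120 [-0.44  0.3   1.3   0.    1.55 -1.75] [-0.99  1.04  1.1   1.74  2.43 -1.85] maxstep 0.09
90 120 [-0.46  0.24  1.38  0.    1.53 -2.03] [-0.92  1.16  0.86  1.86  2.56 -1.6 ] maxstep 0.1
105 120 [-0.49  0.18  1.44  0.    1.52 -2.32] [-0.84  1.27  0.62  2.1   2.67 -1.24] maxstep 0.14
120 75 [-0.53  0.13  1.5   0.    1.51 -2.62] [-0.74  1.02  0.56  0.83  2.74 -2.28] maxstep 0.12
165 65 [-0.69  0.1   1.54  0.    1.51  2.71] [-0.52  0.96  0.54 -0.58  2.7   2.5 ] maxstep 0.1
```

```bash
python3 d.py .6637 .0263 .13 5.1
```

```text
d [-0.0011  0.1084  0.0176] a [-0.0016 -0.0004  0.0029] t 13.28 q [-0.11  0.15  1.6   0.    1.39 -0.2 ]
```

```bash

python3 -m handwheel '[{"hand":0.03,"dx":0,"dy":0.03,"dz":0,"ax":0,"ay":0,"az":0},{"hand":0.03,"dx":-0.001,"dy":0.07,"dz":0.005,"ax":0,"ay":0,"az":0},{"hand":0.03,"dx":-0.001,"dy":0.1,"dz":0.012,"ax":0,"ay":0,"az":0.002},{"hand":0.03,"dx":-0.001,"dy":0.1085,"dz":0.018,"ax":0,"ay":0,"az":0.003},{"hand":0.03,"dx":-0.001,"dy":0.1085,"dz":0.018,"ax":0,"ay":0,"az":0.003},{"hand":0.03,"dx":-0.001,"dy":0.1085,"dz":0.018,"ax":0,"ay":0,"az":0.003}]'
python3 log.py; python3 d.py .6637 .0263 .055 5.1
```

```text
time_s: 13.78
tcp_pos: [0.6638, 0.0264, 0.1297]
tcp_rot: [-0.001, 0.675, 0.738, -0.001]
ft_force: [-0.6, -0.3, 0.8]
grip_width: 0.352
finger_force: 0.0
d [-0.0001  0.0001  0.0747] a [-0.0021 -0.0004 -0.    ] t 13.78 q [-0.08  0.38  1.35  0.    1.41 -0.17]
```

```bash

python3 -m handwheel '[{"hand":0.026,"dx":0,"dy":0,"dz":0.02,"ax":0,"ay":0,"az":0},{"hand":0.026,"dx":0,"dy":0,"dz":0.045,"ax":0,"ay":0,"az":0},{"hand":0.026,"dx":0,"dy":0,"dz":0.065,"ax":0,"ay":0,"az":0},{"hand":0.026,"dx":0,"dy":0,"dz":0.074,"ax":0,"ay":0,"az":0},{"hand":0.026,"dx":0,"dy":0,"dz":0.074,"ax":0,"ay":0,"az":0},{"hand":0.026,"dx":0,"dy":0,"dz":0.074,"ax":0,"ay":0,"az":0}]'
python3 -m handwheel '[{"hand":0.0,"dx":0,"dy":0,"dz":0,"ax":0,"ay":0,"az":0},{"hand":0.0,"dx":0,"dy":0,"dz":0,"ax":0,"ay":0,"az":0},{"hand":0.0,"dx":0,"dy":0,"dz":0,"ax":0,"ay":0,"az":0},{"hand":0.0,"dx":0,"dy":0,"dz":0,"ax":0,"ay":0,"az":0},{"hand":0.0,"dx":0,"dy":0,"dz":0,"ax":0,"ay":0,"az":0},{"hand":0.0,"dx":0,"dy":0,"dz":0,"ax":0,"ay":0,"az":0}]' 70
python3 log.py; python3 - <<'E'
from ik import *
T=pose(); bc=np.array([.58,-.318]); psi=88; h=np.array([np.cos(np.radians(psi)),np.sin(np.radians(psi))])
lipt=np.array([0,-.099,.011]); print('now',T[:3,3].round(4))
def rel(T0,p,M): return (T0[:3,:3].T@(p-T0[:3,3])).round(4),R.from_matrix(T0[:3,:3].T@M).as_rotvec().round(4)
M=tool(psi,0); p=np.r_[bc+.02*h,.20]-M@lipt; print('carry',p.round(4),rel(T,p,M),ik(p,M).round(2))
def sk(q): # wrist, elbow
    R1=Rz(q[0]);R2=R1@Ry(q[1]); o=R1@[0,y1,z1]; e=o+R2@[0,0,L2]; w=e+R2@Ry(q[2])@[x3,0,L3]; return e,w
T0=np.eye(4); T0[:3,:3]=M; T0[:3,3]=p
for th in range(0,111,5):
    zl=.20 if th<45 else max(.155,.20-(th-45)*.0015)
    M=tool(psi,th); q=np.r_[bc+.02*h,zl]-M@lipt; Q=ik(q,M); e,w=sk(Q)
    print(th,round(np.radians(-th),3),rel(T0,q,M)[0],'w',w.round(3),'e',e.round(2),Q.round(2))
E
```

```text
time_s: 14.28
tcp_pos: [0.6645, 0.0263, 0.0577]
tcp_rot: [0.0, 0.675, 0.738, 0.0]
ft_force: [-0.2, -0.2, -0.1]
grip_width: 0.306
finger_force: 0.0
time_s: 14.78
tcp_pos: [0.6655, 0.0263, 0.0586]
tcp_rot: [0.001, 0.675, 0.738, 0.001]
ft_force: [-1.9, -0.0, 9.0]
grip_width: 0.101
finger_force: 69.3
now [0.6655 0.0263 0.0586]
carry [ 0.5842 -0.1991  0.211 ] (array([-0.2173, -0.1007, -0.1526]), array([ 0.0018,  0.0021, -1.447 ])) [-0.45  0.25  1.37  0.    1.53 -1.99]
0 0.0 [0. 0. 0.] w [ 0.584 -0.199  0.534] e [0.14 0.02 0.62] [-0.45  0.25  1.37  0.    1.53 -1.99]
5 -0.087 [-0.     -0.0013 -0.0086] w [ 0.583 -0.228  0.541] e [0.15 0.01 0.62] [-0.5   0.26  1.33  0.08  1.59 -2.03]
10 -0.175 [ 0.     -0.0034 -0.017 ] w [ 0.582 -0.258  0.546] e [ 0.15 -0.    0.62] [-0.54  0.28  1.29  0.15  1.65 -2.07]
15 -0.262 [ 0.     -0.0062 -0.0252] w [ 0.581 -0.289  0.548] e [ 0.16 -0.01  0.62] [-0.58  0.31  1.26  0.23  1.71 -2.1 ]
20 -0.349 [ 0.     -0.0097 -0.0332] w [ 0.58  -0.319  0.547] e [ 0.17 -0.03  0.61] [-0.62  0.34  1.22  0.3   1.77 -2.12]
25 -0.436 [ 0.     -0.0139 -0.0408] w [ 0.579 -0.349 
[... 1422 characters left out ...]
13 -0.0436] w [ 0.569 -0.621  0.283] e [ 0.28 -0.25  0.46] [-0.92  0.88  0.92  1.18  2.39 -2.01]
90 -1.571 [ 0.    -0.11  -0.043] w [ 0.569 -0.631  0.254] e [ 0.29 -0.26  0.45] [-0.93  0.92  0.9   1.27  2.42 -1.97]
95 -1.658 [ 0.     -0.1186 -0.0417] w [ 0.569 -0.639  0.225] e [ 0.3  -0.27  0.43] [-0.93  0.96  0.89  1.36  2.45 -1.92]
100 -1.745 [ 0.     -0.127  -0.0396] w [ 0.569 -0.643  0.195] e [ 0.3  -0.28  0.42] [-0.94  1.    0.89  1.45  2.48 -1.86]
105 -1.833 [ 0.     -0.1352 -0.0368] w [ 0.569 -0.646  0.164] e [ 0.31 -0.29  0.4 ] [-0.94  1.04  0.88  1.54  2.5  -1.81]
110 -1.92 [ 0.     -0.1432 -0.0333] w [ 0.569 -0.645  0.134] e [ 0.31 -0.29  0.39] [-0.94  1.08  0.88  1.64  2.52 -1.75]
```

```bash

python3 -m handwheel '[{"hand":0.0,"dx":0,"dy":0,"dz":-0.01,"ax":0,"ay":0,"az":0},{"hand":0.0,"dx":0,"dy":0,"dz":-0.03,"ax":0,"ay":0,"az":0},{"hand":0.0,"dx":-0.005,"dy":-0.002,"dz":-0.06,"ax":0,"ay":0,"az":-0.04},{"hand":0.0,"dx":-0.02,"dy":-0.01,"dz":-0.09,"ax":0,"ay":0,"az":-0.12},{"hand":0.0,"dx":-0.04,"dy":-0.02,"dz":-0.12,"ax":0,"ay":0,"az":-0.23},{"hand":0.0,"dx":-0.065,"dy":-0.03,"dz":-0.145,"ax":0,"ay":0,"az":-0.34},{"hand":0.0,"dx":-0.09,"dy":-0.04,"dz":-0.155,"ax":0,"ay":0,"az":-0.45},{"hand":0.0,"dx":-0.115,"dy":-0.052,"dz":-0.16,"ax":0,"ay":0,"az":-0.56},{"hand":0.0,"dx":-0.13,"dy":-0.06,"dz":-0.16,"ax":0,"ay":0,"az":-0.67},{"hand":0.0,"dx":-0.14,"dy":-0.065,"dz":-0.16,"ax":0,"ay":0,"az":-0.75},{"hand":0.0,"dx":-0.14,"dy":-0.065,"dz":-0.16,"ax":0,"ay":0,"az":-0.75}]'
python3 log.py; python3 d.py .5842 -.1991 .214 88
```

```text
time_s: 15.7
tcp_pos: [0.6117, -0.1209, 0.2177]
tcp_rot: [0.0, 0.356, 0.934, -0.0]
ft_force: [-0.5, -0.2, -3.9]
grip_width: 0.106
finger_force: 68.5
d [-0.0316 -0.0767  0.0038] a [-3.000e-04  1.000e-03 -6.941e-01] t 15.7 q [-0.32  0.26  1.34 -0.    1.55 -1.16]
```

```bash

python3 -m handwheel '[{"hand":0.0,"dx":-0.004,"dy":-0.01,"dz":0.001,"ax":0,"ay":0,"az":-0.09},{"hand":0.0,"dx":-0.01,"dy":-0.025,"dz":0.001,"ax":0,"ay":0,"az":-0.2},{"hand":0.0,"dx":-0.017,"dy":-0.04,"dz":0.002,"ax":0,"ay":0,"az":-0.31},{"hand":0.0,"dx":-0.023,"dy":-0.055,"dz":0.002,"ax":0,"ay":0,"az":-0.42},{"hand":0.0,"dx":-0.028,"dy":-0.068,"dz":0.003,"ax":0,"ay":0,"az":-0.53},{"hand":0.0,"dx":-0.0315,"dy":-0.076,"dz":0.004,"ax":0,"ay":0,"az":-0.64},{"hand":0.0,"dx":-0.0315,"dy":-0.0765,"dz":0.004,"ax":0,"ay":0,"az":-0.694},{"hand":0.0,"dx":-0.0315,"dy":-0.0765,"dz":0.004,"ax":0,"ay":0,"az":-0.694},{"hand":0.0,"dx":-0.0315,"dy":-0.0765,"dz":0.004,"ax":0,"ay":0,"az":-0.694}]'
python3 log.py; python3 d.py .5842 -.1991 .214 88
python3 - <<'E'
from h import *
K,T,p=cam('scene'); im,d=imaging.capture('scene'); cv2.imwrite('pics/s2.png',cv2.resize(im[60:380,90:520],None,fx=1.8,fy=1.8)); P=cloud(K,T,d)
H,S,V=cv2.split(cv2.cvtColor(im,cv2.COLOR_BGR2HSV)); y=(H>20)&(H<35)&(S>120)&(P[...,2]>.12)&(P[...,2]<.14)&(P[...,1]<-.1)
p=P[y]; print([np.round(x,1) for x in cv2.minAreaRect((p[:,:2]*1000).astype(np.float32))])
E
```

```text
time_s: 16.45
tcp_pos: [0.5849, -0.1963, 0.213]
tcp_rot: [0.0, 0.021, 1.0, 0.0]
ft_force: [0.0, -0.5, -2.6]
grip_width: 0.105
finger_force: 68.6
d [ 0.0006 -0.0028 -0.001 ] a [ 0.0003  0.0003 -0.0062] t 16.45 q [-0.45  0.24  1.36  0.    1.53 -1.98]
[array([ 587. , -316.3]), array([217.1, 168.9]), np.float64(79.0)]
```

View pics/s2.png

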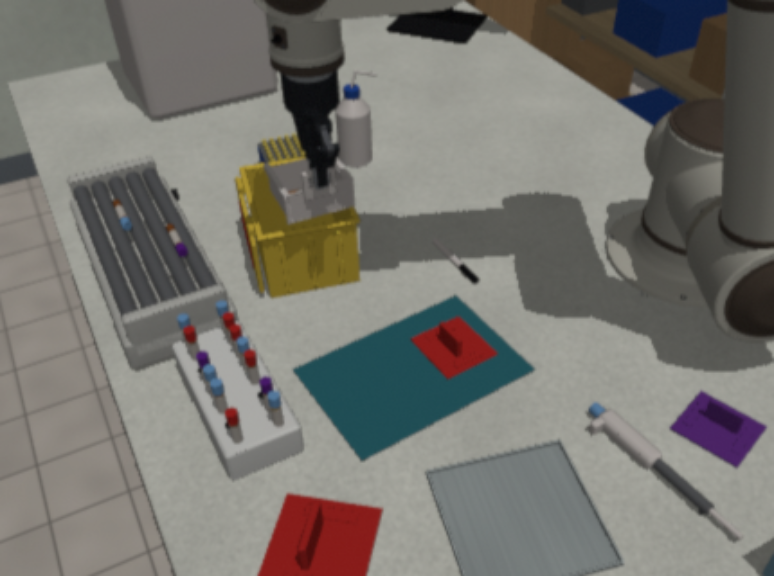

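The tub hangs over the bin at (190,310) in the crop, and the lid lies flat on the mat at (345,455). Now I'll tip it about the lip.

```bash

python3 -m handwheel '[{"hand":0.0,"dx":0,"dy":-0.0013,"dz":-0.0086,"ax":-0.087,"ay":0,"az":0},{"hand":0.0,"dx":0,"dy":-0.0034,"dz":-0.017,"ax":-0.175,"ay":0,"az":0},{"hand":0.0,"dx":0,"dy":-0.0062,"dz":-0.0252,"ax":-0.262,"ay":0,"az":0},{"hand":0.0,"dx":0,"dy":-0.0097,"dz":-0.0332,"ax":-0.349,"ay":0,"az":0},{"hand":0.0,"dx":0,"dy":-0.014,"dz":-0.041,"ax":-0.436,"ay":0,"az":0},{"hand":0.0,"dx":0,"dy":-0.019,"dz":-0.048,"ax":-0.524,"ay":0,"az":0},{"hand":0.0,"dx":0,"dy":-0.024,"dz":-0.055,"ax":-0.611,"ay":0,"az":0},{"hand":0.0,"dx":0,"dy":-0.03,"dz":-0.061,"ax":-0.698,"ay":0,"az":0},{"hand":0.0,"dx":0,"dy":-0.037,"dz":-0.067,"ax":-0.785,"ay":0,"az":0},{"hand":0.0,"dx":0,"dy":-0.044,"dz":-0.064,"ax":-0.873,"ay":0,"az":0},{"hand":0.0,"dx":0,"dy":-0.051,"dz":-0.061,"ax":-0.96,"ay":0,"az":0},{"hand":0.0,"dx":0,"dy":-0.051,"dz":-0.061,"ax":-0.96,"ay":0,"az":0}]'
python3 log.py; python3 - <<'E'
from ik import *
T=pose(); bc=np.array([.58,-.318]); psi=88; h=np.array([np.cos(np.radians(psi)),np.sin(np.radians(psi))])
lipt=np.array([0,-.099,.0136]); print('lip now',(T[:3,3]+T[:3,:3]@lipt).round(3), 'elev',np.degrees(np.arccos(-T[2,2])).round(1),telemetry.sense()['qpos'].round(2))
for th in (62,66,70,74,78,82,86,90,95,100,105):
    zl=max(.155,.185-(th-55)*.0012); M=tool(psi,th); q=np.r_[bc+.02*h,zl]-M@lipt
    print(th,(T[:3,:3].T@(q-T[:3,3])).round(4),R.from_matrix(T[:3,:3].T@M).as_rotvec().round(3))
E
```

```text
time_s: 17.5
tcp_pos: [0.5824, -0.2496, 0.2699]
tcp_rot: [0.006, 0.02, 0.885, 0.466]
ft_force: [-0.5, -0.2, -5.0]
grip_width: 0.103
finger_force: 69.2
lip now [ 0.58  -0.294  0.181] elev 55.5 [-0.83  0.61  1.03  0.76  2.16 -2.14]
62 [-0.0001 -0.0075 -0.0118] [-0.113  0.002 -0.01 ]
66 [-0.0001 -0.0134 -0.0158] [-0.183  0.002 -0.01 ]
70 [-0.0002 -0.0198 -0.0196] [-0.253  0.003 -0.01 ]
74 [-0.0003 -0.0266 -0.0233] [-0.323  0.003 -0.01 ]
78 [-0.0003 -0.0339 -0.0267] [-0.393  0.003 -0.009]
82 [-0.0004 -0.0396 -0.0312] [-0.463  0.004 -0.009]
86 [-0.0005 -0.0437 -0.0368] [-0.532  0.004 -0.009]
90 [-0.0005 -0.0482 -0.0422] [-0.602  0.004 -0.009]
95 [-0.0006 -0.0544 -0.0483] [-0.689  0.005 -0.009]
100 [-0.0007 -0.0611 -0.054 ] [-0.777  0.005 -0.009]
105 [-0.0007 -0.0682 -0.059 ] [-0.864  0.006 -0.009]
```

```bash

python3 -m handwheel '[{"hand":0.0,"dx":0,"dy":-0.0075,"dz":-0.012,"ax":-0.113,"ay":0.002,"az":-0.01},{"hand":0.0,"dx":0,"dy":-0.0134,"dz":-0.016,"ax":-0.183,"ay":0.002,"az":-0.01},{"hand":0.0,"dx":0,"dy":-0.02,"dz":-0.02,"ax":-0.253,"ay":0.003,"az":-0.01},{"hand":0.0,"dx":0,"dy":-0.0266,"dz":-0.023,"ax":-0.323,"ay":0.003,"az":-0.01},{"hand":0.0,"dx":0,"dy":-0.034,"dz":-0.027,"ax":-0.393,"ay":0.003,"az":-0.009},{"hand":0.0,"dx":0,"dy":-0.0396,"dz":-0.031,"ax":-0.463,"ay":0.004,"az":-0.009},{"hand":0.0,"dx":0,"dy":-0.0437,"dz":-0.037,"ax":-0.532,"ay":0.004,"az":-0.009},{"hand":0.0,"dx":0,"dy":-0.048,"dz":-0.042,"ax":-0.602,"ay":0.004,"az":-0.009},{"hand":0.0,"dx":0,"dy":-0.0545,"dz":-0.048,"ax":-0.689,"ay":0.005,"az":-0.009},{"hand":0.0,"dx":0,"dy":-0.061,"dz":-0.054,"ax":-0.777,"ay":0.005,"az":-0.009},{"hand":0.0,"dx":0,"dy":-0.061,"dz":-0.054,"ax":-0.777,"ay":0.005,"az":-0.009},{"hand":0.0,"dx":0,"dy":-0.061,"dz":-0.054,"ax":-0.777,"ay":0.005,"az":-0.009}]'
python3 log.py
python3 -m handwheel '[{"hand":0.0,"dx":0,"dy":0,"dz":0,"ax":-0.08,"ay":0,"az":0},{"hand":0.0,"dx":0,"dy":0,"dz":0,"ax":-0.08,"ay":0,"az":0},{"hand":0.0,"dx":0,"dy":0,"dz":0,"ax":-0.08,"ay":0,"az":0},{"hand":0.0,"dx":0,"dy":0,"dz":0,"ax":-0.08,"ay":0,"az":0},{"hand":0.0,"dx":0,"dy":0,"dz":0,"ax":-0.08,"ay":0,"az":0},{"hand":0.0,"dx":0,"dy":0,"dz":0,"ax":-0.08,"ay":0,"az":0}]'
python3 - <<'E'
from h import *
im,d=imaging.capture('scene'); K,T,_=cam('scene'); P=cloud(K,T,d)
for q in ['tube_purple','tube_red','tube_blue']:
    for o in finder.look_for('scene',q)[:4]:
        r,c=np.round(o['location']).astype(int); print(q,round(o['confidence'],2),r,c,P[r,c].round(3))
w,_=imaging.capture('wrist')
a=cv2.resize(im[120:240,190:330],(560,480),interpolation=cv2.INTER_CUBIC); b=cv2.resize(w,(240,180)); c=np.zeros((480,240,3),np.uint8); c[:180]=b
cv2.imwrite('pics/s3.png',np.hstack([a,c]))
E
```

```text
time_s: 18.5
tcp_pos: [0.5804, -0.3261, 0.2535]
tcp_rot: [0.013, 0.008, 0.647, 0.763]
ft_force: [1.0, 0.8, -2.8]
grip_width: 0.102
finger_force: 70.0
time_s: 19.0
tcp_pos: [0.5799, -0.3268, 0.2553]
tcp_rot: [0.015, 0.006, 0.616, 0.788]
ft_force: [0.7, -0.4, -3.9]
grip_width: 0.104
finger_force: 70.1
```

View pics/s3.png

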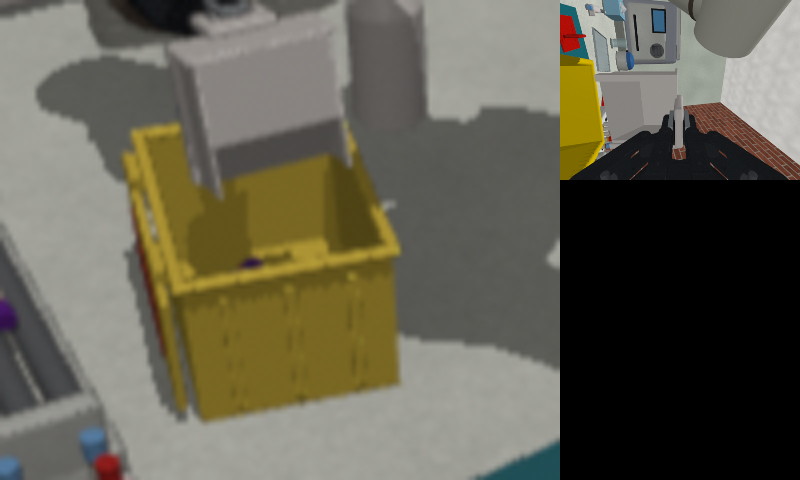

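The tub is tipped well past vertical and a purple cap shows inside the bin at crop (262,252). I'll bring the tub upright again and check both the tub and the bin.

```bash
python3 d.py .584 -.26 .31 88 45;python3 d.py .584 -.22 .30 88 0
```

```text
d [-0.0025  0.0375  0.0785] a [ 1.0312 -0.0016  0.0086] t 19.25 q [-0.93  1.02  0.89  1.53  2.5  -1.82]
d [-0.0011  0.018   0.1149] a [1.8166 0.002  0.0094] t 19.25 q [-0.93  1.02  0.89  1.53  2.5  -1.82]
```

```bash

python3 -m handwheel '[{"hand":0.0,"dx":0,"dy":0.005,"dz":0.01,"ax":0.1,"ay":0,"az":0},{"hand":0.0,"dx":-0.001,"dy":0.012,"dz":0.02,"ax":0.22,"ay":0,"az":0.002},{"hand":0.0,"dx":-0.001,"dy":0.018,"dz":0.03,"ax":0.34,"ay":0,"az":0.003},{"hand":0.0,"dx":-0.001,"dy":0.024,"dz":0.04,"ax":0.46,"ay":0,"az":0.004},{"hand":0.0,"dx":-0.002,"dy":0.028,"dz":0.05,"ax":0.58,"ay":0,"az":0.005},{"hand":0.0,"dx":-0.002,"dy":0.032,"dz":0.06,"ax":0.7,"ay":0,"az":0.006},{"hand":0.0,"dx":-0.002,"dy":0.035,"dz":0.068,"ax":0.82,"ay":0,"az":0.007},{"hand":0.0,"dx":-0.0025,"dy":0.0375,"dz":0.075,"ax":0.93,"ay":0,"az":0.008},{"hand":0.0,"dx":-0.0025,"dy":0.0375,"dz":0.0785,"ax":1.03,"ay":0,"az":0.0086},{"hand":0.0,"dx":-0.0025,"dy":0.0375,"dz":0.0785,"ax":1.03,"ay":0,"az":0.0086}]'
python3 d.py .58 -.18 .30 88 0; python3 d.py .60 -.16 .28 45 0
```

```text
time_s: 20.08
tcp_pos: [0.5845, -0.2582, 0.3145]
tcp_rot: [0.008, 0.013, 0.926, 0.378]
ft_force: [0.6, 0.2, -1.8]
grip_width: 0.101
finger_force: 69.6
d [0.007  0.0455 0.065 ] a [0.7763 0.0038 0.0063] t 20.08 q [-0.8   0.54  0.94  0.65  2.15 -2.12]
d [-0.0123  0.0462  0.0938] a [ 0.7405 -0.2875  0.718 ] t 20.08 q [-0.8   0.54  0.94  0.65  2.15 -2.12]
```

```bash

python3 -m handwheel '[{"hand":0.0,"dx":0,"dy":0.006,"dz":0.009,"ax":0.1,"ay":0,"az":0},{"hand":0.0,"dx":0.001,"dy":0.013,"dz":0.018,"ax":0.22,"ay":0,"az":0.001},{"hand":0.0,"dx":0.003,"dy":0.02,"dz":0.028,"ax":0.34,"ay":0.001,"az":0.003},{"hand":0.0,"dx":0.004,"dy":0.027,"dz":0.038,"ax":0.46,"ay":0.002,"az":0.004},{"hand":0.0,"dx":0.005,"dy":0.034,"dz":0.048,"ax":0.58,"ay":0.003,"az":0.005},{"hand":0.0,"dx":0.006,"dy":0.04,"dz":0.058,"ax":0.7,"ay":0.004,"az":0.006},{"hand":0.0,"dx":0.007,"dy":0.0455,"dz":0.065,"ax":0.776,"ay":0.004,"az":0.006},{"hand":0.0,"dx":0.007,"dy":0.0455,"dz":0.065,"ax":0.776,"ay":0.004,"az":0.006},{"hand":0.0,"dx":0.007,"dy":0.0455,"dz":0.065,"ax":0.776,"ay":0.004,"az":0.006}]'
python3 d.py .6655 .0263 .25 5.1; python3 - <<'E'
from h import *
for n in ['top','wrist']:
    im,d=imaging.capture(n); K,T,_=cam(n); P=cloud(K,T,d)
    cv2.imwrite(f'c_{n}.png',im)
    for q in ['tube_purple','tube_red','tube_blue']:
        for o in finder.look_for(n,q)[:3]:
            r,c=np.round(o['location']).astype(int); print(n,q,round(o['confidence'],2),r,c,P[r,c].round(3))
a=cv2.resize(cv2.imread('c_top.png')[150:280,370:500],(480,480),interpolation=cv2.INTER_CUBIC); b=cv2.resize(cv2.imread('c_wrist.png'),(320,240)); c=np.zeros((480,320,3),np.uint8); c[:240]=b
cv2.imwrite('pics/s4.png',np.hstack([a,c]))
E
```

```text
time_s: 20.83
tcp_pos: [0.5796, -0.18, 0.2954]
tcp_rot: [-0.004, 0.018, 1.0, 0.008]
ft_force: [-0.2, 0.2, -2.9]
grip_width: 0.1
finger_force: 69.6
d [-0.0788  0.2085  0.0479] a [ 0.0062 -0.0175  1.4459] t 20.83 q [-0.43  0.21  1.24  0.01  1.71 -1.97]
top tube_purple 0.48 221 449 [ 0.591 -0.369  0.002]
top tube_red 0.66 218 449 [ 0.596 -0.366  0.017]
top tube_red 0.34 145 330 [ 0.788 -0.041  0.064]
top tube_red 0.15 214 409 [ 0.559 -0.223  0.242]
top tube_blue 0.75 311 203 [0.342 0.295 0.029]
wrist tube_purple 0.45 188 628 [0.587 0.226 0.001]
wrist tube_red 0.69 176 210 [ 0.547 -0.308  0.016]
wrist tube_blue 0.56 188 222 [ 0.562 -0.295  0.019]
```

View pics/s4.png

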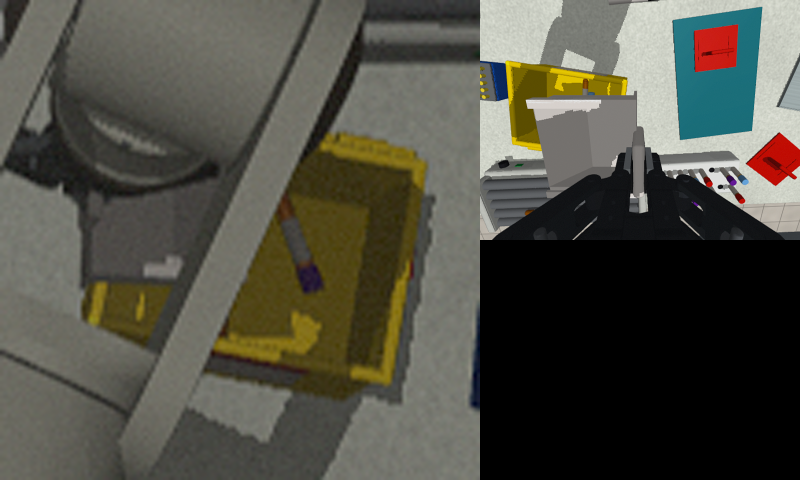

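The tub is empty. The purple tube lies in the bin at crop (255,300), and red and blue were found in the bin at z≈0.02. I'll take the tub back to its spot on the mat.

```bash

python3 -m handwheel '[{"hand":0.0,"dx":-0.005,"dy":0.012,"dz":0,"ax":0.002,"ay":-0.002,"az":0.1},{"hand":0.0,"dx":-0.01,"dy":0.03,"dz":0.005,"ax":0.005,"ay":-0.005,"az":0.22},{"hand":0.0,"dx":-0.018,"dy":0.05,"dz":0.01,"ax":0.006,"ay":-0.008,"az":0.34},{"hand":0.0,"dx":-0.026,"dy":0.07,"dz":0.015,"ax":0.006,"ay":-0.01,"az":0.46},{"hand":0.0,"dx":-0.034,"dy":0.09,"dz":0.02,"ax":0.006,"ay":-0.01,"az":0.58},{"hand":0.0,"dx":-0.042,"dy":0.11,"dz":0.025,"ax":0.006,"ay":-0.01,"az":0.7},{"hand":0.0,"dx":-0.05,"dy":0.13,"dz":0.03,"ax":0.006,"ay":-0.012,"az":0.82},{"hand":0.0,"dx":-0.058,"dy":0.15,"dz":0.035,"ax":0.006,"ay":-0.014,"az":0.94},{"hand":0.0,"dx":-0.066,"dy":0.17,"dz":0.04,"ax":0.006,"ay":-0.016,"az":1.06},{"hand":0.0,"dx":-0.072,"dy":0.19,"dz":0.044,"ax":0.006,"ay":-0.017,"az":1.18},{"hand":0.0,"dx":-0.077,"dy":0.203,"dz":0.047,"ax":0.006,"ay":-0.017,"az":1.3},{"hand":0.0,"dx":-0.079,"dy":0.2085,"dz":0.048,"ax":0.006,"ay":-0.0175,"az":1.42}]'
python3 d.py .6655 .0263 .078 5.1
```

```text
time_s: 22.23
tcp_pos: [0.6665, 0.026, 0.2493]
tcp_rot: [0.001, 0.668, 0.744, -0.001]
ft_force: [0.0, -0.1, -3.7]
grip_width: 0.101
finger_force: 69.6
d [ 0.0009 -0.0011  0.1713] a [0.0008 0.0028 0.0195] t 22.23 q [-0.08  0.34  1.17 -0.    1.63 -0.18]
```

```bash

python3 -m handwheel '[{"hand":0.0,"dx":0,"dy":0,"dz":0.02,"ax":0.001,"ay":0.002,"az":0.02},{"hand":0.0,"dx":0,"dy":-0.001,"dz":0.05,"ax":0.001,"ay":0.002,"az":0.02},{"hand":0.0,"dx":0,"dy":-0.001,"dz":0.085,"ax":0.001,"ay":0.002,"az":0.02},{"hand":0.0,"dx":0,"dy":-0.001,"dz":0.12,"ax":0.001,"ay":0.002,"az":0.02},{"hand":0.0,"dx":0,"dy":-0.001,"dz":0.15,"ax":0.001,"ay":0.002,"az":0.02},{"hand":0.0,"dx":0,"dy":-0.001,"dz":0.171,"ax":0.001,"ay":0.002,"az":0.02},{"hand":0.0,"dx":0,"dy":-0.001,"dz":0.171,"ax":0.001,"ay":0.002,"az":0.02},{"hand":0.0,"dx":0,"dy":-0.001,"dz":0.171,"ax":0.001,"ay":0.002,"az":0.02}]'
python3 d.py .6655 .0263 .0586 5.1
python3 - <<'E'
from h import *
K,T,p=cam('wrist'); im,d=imaging.capture('wrist'); P=cloud(K,T,d)
# rim height & tilt check
m=(abs(P[...,0]-.62)<.06)&(abs(P[...,1]-.024)<.06)&(P[...,2]>.05)&(P[...,2]<.095); p=P[m]; print(len(p))
for k in range(0): pass
H=np.histogram(p[:,2],bins=np.arange(.05,.1,.003)); print(H[0],H[1].round(3))
E
```

```text
time_s: 22.9
tcp_pos: [0.6653, 0.0233, 0.0788]
tcp_rot: [0.0, 0.673, 0.739, -0.001]
ft_force: [0.6, -0.0, -0.9]
grip_width: 0.106
finger_force: 69.6
d [0.003  0.0005 0.0202] a [-0.0009  0.0013  0.004 ] t 22.9 q [-0.08  0.42  1.4  -0.    1.32 -0.17]
14276
[1258 1343 1444 1520 1877  561  317 4157  736   56   91  174  238  239
  265    0] [0.05  0.053 0.056 0.059 0.062 0.065 0.068 0.071 0.074 0.077 0.08  0.083
 0.086 0.089 0.092 0.095 0.098]
```

```bash

python3 -m handwheel '[{"hand":0.0,"dx":0.001,"dy":0,"dz":0.009,"ax":0,"ay":0,"az":0.002},{"hand":0.0,"dx":0.001,"dy":0,"dz":0.015,"ax":0,"ay":0,"az":0.002},{"hand":0.0,"dx":0.001,"dy":0,"dz":0.0175,"ax":0,"ay":0,"az":0.002},{"hand":0.0,"dx":0.001,"dy":0,"dz":0.019,"ax":0,"ay":0,"az":0.002},{"hand":0.0,"dx":0.001,"dy":0,"dz":0.0195,"ax":0,"ay":0,"az":0.002},{"hand":0.0,"dx":0.001,"dy":0,"dz":0.0195,"ax":0,"ay":0,"az":0.002},{"hand":0.0,"dx":0.001,"dy":0,"dz":0.0195,"ax":0,"ay":0,"az":0.002}]'
```

```text
time_s: 23.53
tcp_pos: [0.6655, 0.0245, 0.0599]
tcp_rot: [0.001, 0.674, 0.739, -0.0]
ft_force: [0.9, 0.3, -3.8]
grip_width: 0.105
finger_force: 69.5
```

```bash

python3 -m handwheel '[{"hand":0.0,"dx":0,"dy":0,"dz":0.0007,"ax":0,"ay":0,"az":0},{"hand":0.0,"dx":0,"dy":0,"dz":0.0014,"ax":0,"ay":0,"az":0},{"hand":0.0,"dx":0,"dy":0,"dz":0.002,"ax":0,"ay":0,"az":0},{"hand":0.0,"dx":0,"dy":0,"dz":0.002,"ax":0,"ay":0,"az":0},{"hand":0.0,"dx":0,"dy":0,"dz":0.002,"ax":0,"ay":0,"az":0}]'
```

```text
time_s: 23.95
tcp_pos: [0.6657, 0.0245, 0.0586]
tcp_rot: [0.001, 0.674, 0.739, -0.0]
ft_force: [-2.1, 0.2, 5.5]
grip_width: 0.104
finger_force: 71.0
```

```bash

python3 -m handwheel '[{"hand":0.03,"dx":0,"dy":0,"dz":0,"ax":0,"ay":0,"az":0},{"hand":0.03,"dx":0,"dy":0,"dz":0,"ax":0,"ay":0,"az":0},{"hand":0.03,"dx":0,"dy":0,"dz":0,"ax":0,"ay":0,"az":0},{"hand":0.03,"dx":0,"dy":0,"dz":-0.01,"ax":0,"ay":0,"az":0},{"hand":0.03,"dx":0,"dy":0,"dz":-0.04,"ax":0,"ay":0,"az":0},{"hand":0.03,"dx":0,"dy":0,"dz":-0.08,"ax":0,"ay":0,"az":0},{"hand":0.03,"dx":0,"dy":-0.03,"dz":-0.12,"ax":0,"ay":0,"az":0},{"hand":0.03,"dx":0,"dy":-0.06,"dz":-0.15,"ax":0,"ay":0,"az":0},{"hand":0.03,"dx":0,"dy":-0.09,"dz":-0.17,"ax":0,"ay":0,"az":0},{"hand":0.03,"dx":0,"dy":-0.1,"dz":-0.18,"ax":0,"ay":0,"az":0},{"hand":0.03,"dx":0,"dy":-0.1,"dz":-0.18,"ax":0,"ay":0,"az":0},{"hand":0.03,"dx":0,"dy":-0.1,"dz":-0.18,"ax":0,"ay":0,"az":0}]'
python3 look.py w9.png .62 .024; python3 - <<'E'
from h import *
K,T,p=cam('wrist'); im,d=imaging.capture('wrist'); P=cloud(K,T,d)
H,S,V=cv2.split(cv2.cvtColor(im,cv2.COLOR_BGR2HSV)); red=((H<10)|(H>170))&(S>120)&(d>0)
k=red&(P[...,0]<.55)&(P[...,0]>.4)&(abs(P[...,1])<.08); p=P[k&(P[...,2]<.015)]
print('lid',len(p),[np.round(x,1) for x in cv2.minAreaRect((p[:,:2]*1000).astype(np.float32))],np.percentile(p[:,2],[5,95]).round(3))
m=(abs(P[...,0]-.60)<.035)&(abs(P[...,1]-.02)<.03); print('tub inside z',np.percentile(P[m][:,2],[1,50,99]).round(3),'sat',np.percentile(S[m],95))
for n in ['scene','wrist']:
  im,d=imaging.capture(n); K,T,_=cam(n); P=cloud(K,T,d)
  for q in ['tube_purple','tube_red','tube_blue']:
    for o in finder.look_for(n,q)[:2]:
        r,c=np.round(o['location']).astype(int); print(n,q,round(o['confidence'],2),P[r,c].round(3))
im,d=imaging.capture('top'); K,T,_=cam('top'); P=cloud(K,T,d); H,S,V=cv2.split(cv2.cvtColor(im,cv2.COLOR_BGR2HSV))
b=(abs(P[...,0]-.58)<.065)&(abs(P[...,1]+.318)<.085)&(P[...,2]<.06)&~((H>15)&(H<38)&(S>90))
nl,L,st,ce=cv2.connectedComponentsWithStats(b.astype(np.uint8)); print([(s[4],c.round(0).tolist()) for s,c in zip(st[1:],ce[1:]) if s[4]>8])
for name in ['purple','red','blue']:
    h={'purple':(H>120)&(H<160),'red':(H<12)|(H>168),'blue':(H>90)&(H<118)}[name]&(S>60); print(name,(b&h).sum())
E
```

```text
time_s: 24.95
tcp_pos: [0.5657, 0.0156, 0.2392]
tcp_rot: [0.002, 0.674, 0.739, 0.0]
ft_force: [0.8, -0.6, -0.2]
grip_width: 0.353
finger_force: 0.0
grip 568 [array([664.4,  24.4]), array([10.3, 49. ]), np.float64(5.4)] [0.083 0.085 0.086]
tub 4710 [array([616.6,  19.8]), array([106.3, 107.9]), np.float64(5.2)] [0.037 0.053 0.085]
lid 6546 [array([469.6,   8. ]), array([92.5, 98.2]), np.float64(5.1)] [0.005 0.008]
tub inside z [0.005 0.308 0.332] sat 77.0
scene tube_red 0.74 [ 0.545 -0.408  0.005]
[(np.int32(133), [450.0, 216.0]), (np.int32(248), [428.0, 223.0]), (np.int32(26), [405.0, 247.0])]
purple 36
red 50
blue 34
```

```bash
python3 -c "
from h import *
print(bot.close_job())"
```

```text
the job is handed in; nothing more can be done
None
```

The job is handed in: the tub was carried with its lid pinched shut, all three tubes are in the yellow bin, and the empty tub stands upright and released on the mat beside its lid, which lies flat with the tab up.

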